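# Lock the levelling bolt of the router base

### The arm

A 6-joint arm with a two-finger parallel gripper is mounted at the origin on the work surface. World frame = base frame: x ahead of the robot, y to its left, z up, the work surface at z = 0. Lengths are in mm, angles in rad, forces in N, time in s.
With the tool pointing down it reaches from about 325 to 850 mm from the base axis. Payload 4.4 kg.
Tool frame: the origin (TCP) lies at the very end of the fingers, on their centre line; the grasp point (between the pads) lies 19 mm behind it (env.grip_depth is the distance from the TCP to the grasp point, in mm); z points along the fingers, y is the direction in which the jaws open and shut (so a half turn about z gives the same grasp; the last joint's range is limited). The gripper opens to 94 mm and grips with 3 to 60 N. Pads are 16 mm wide; open, the fingers measure 119 mm over their backs; the gripper's body (75 mm by 177 mm) begins 78 mm behind the grasp point.
Start: joints at [-1.488, 0.207, 1.542, -0, 1.393, -0.15], TCP at [132.641, -559.494, 205.447] pointing down, gripper open.
Joint ranges: [-2.73, 2.73], [-0.86, 2.22], [0.23, 2.46], [-1.11, 4.25], [0.08, 2.63], [-2.82, 2.82]. Speed limits (rad/s): [2.79, 2.79, 3.14, 3.14, 3.14, 3.14].

### API

Orientations are given as [roll, pitch, yaw] about the fixed x, y, z axes, in that order (R = Rz(yaw) Ry(pitch) Rx(roll)).
In Python, from rig import observe, optics, env gives the robot as it stands.
- The arm moves only by the tool apply_moves, never from a script. Its argument "commands" is a list of rows, each a list of 5 numbers: the closure, from 0 (fully open) to 1 (shut), then the shift along the world's x, y, z as a fraction of full scale, then the turn about the world's z as a fraction of full scale. In form: [[grip, x, y, z, roll], ...]. A call has 1 to 12 rows; each row shifts and turns the commanded pose from where the row before left it; what a row does not reach is not made up. Full scale, the value 1, is 0.15 m for a shift and 180 degrees for a turn. A row lasts 1/10 s, in which the tool goes at most 50 mm and 8.59 degrees, less where a joint would pass 70% of its speed; a pose out of reach is approached as far as the arm can. A call with a number of a shift or a turn outside -1 to 1 is refused whole. A call with a gripper value outside its range is refused whole. The fingers move at their own pace and stop on an object; "grip_force" is the grip in N (left out, the last holds). Time passes only in rows, so rows that do not move let the fingers close. It gives the time, the measured TCP pose, the force and the opening at its end, in the units of the state.
- observe(): the state, without advancing time (a new reading comes with each control period).
- optics.get_image(name): name is "scene" or "side" or "wrist"; returns the picture (400x640x3 uint8, red, green, blue); there is no depth.
- optics.camera_params(name): a dict with "fx", "fy", "cx", "cy" (pixels), "T" (4x4, takes a point from camera to world coordinates). Camera axes: x right, y down, z forward; pixel columns grow to the right and rows downward; lengths in mm; the calibration is good to about 2 mm. A picture is of the moment at which its call begins: read the wrist's pose just before it. camera_params takes no time and is no camera call; for the wrist camera it gives the pose at the moment of the call.
- env.close_job(): hands the job in, once; it reports no verdict.
The state is a dict: "time_s": time; "joints": joint angles; "dq": joint speeds; "tau": joint torques, N m; "tool_pos": TCP position; "tcp_rot": TCP orientation; "wrist_force": force on the tool from outside, world axes, zero at the start; "moment": the same for the moment, N m; "opening": finger opening in mm.
Only numpy, scipy, OpenCV 4.12 (cv2) and the standard library are available. Lean on these libraries where they do the work, as an engineer would, in place of code of your own. Each camera call takes 0.05 s, during which the arm holds its last target.

### The job

The router base has been levelled; lock its left levelling bolt without losing the setting. Slide the 24 mm open spanner fully onto the bolt's hex head, handle beside the machine where the fixed foot will stop it, then tighten the brass jam nut clockwise onto its lug to 0.5 N m, give or take a quarter. Let go with the spanner left lying on the head and the bolt still within a tenth of a turn of its setting, and do not disturb the other things.

Things in the scene. Friction and masses are not known exactly. Their poses are not given: they have to be found in the camera images.
- head_center (a point): Centre of the levelling bolt's steel hex head (24 mm across flats, 10 mm high, lower face on the table, z = 0), 5 mm up on the vertical bolt axis. Two flats face +y and -y of this point, z is up: the spanner fits with its own x axis parallel to this x, its handle to +x, beside the machine. The bolt turns in its lug at about 0.13 N m, so a nut being tightened drags it round unless the head is held.
- head_mark (a point): Red paint mark on the bolt's head, 12 mm from the bolt axis along the +x of head_center. It shows the bolt's setting: it moves 7.4 mm when the bolt turns a tenth of a turn.
- lug_top (a point): Point on the bolt axis at the top face of the black steel lug that carries the bolt: 44 mm wide, 12 mm thick, underside at z = 45 mm, top at z = 57 mm, ending 22 mm beyond the bolt; the bolt is 75 mm out from the machine's side rail (rail 22 to 62 mm high, aluminium bed behind it up to 102 mm). Axes: x along the rail away from the robot, y out of the rail towards the bolt, z up.
- nut_center (a point): Centre, on the bolt axis, of the brass hex jam nut above the lug: 24 mm across flats, 10 mm high (z = 57.5 to 67.5 mm); two flats face its +y and -y, the rest every 60 degrees. The 16 mm bolt stands 12.5 mm out of it. Seen from above it runs easily clockwise (0.05 N m) for an unknown 0.2 to 1.2 rad until it meets the lug; there it takes 0.25 N m to turn, rising 2.5 N m per rad.
- nut (a joint): How far the jam nut has been wound up (clockwise) after meeting the lug, rad; 0 while it is loose. Winding it takes 0.25 N m + 2.5 N m/rad: 0.1 rad is 0.5 N m, the wanted tightness. Let go, it keeps up to 0.1 rad. Over 0.16 rad (0.65 N m) it is overtightened.
- fixed_foot (a point): Centre, 10 mm up, of a round fixed steel foot (radius 18 mm, 22 mm high) under a bracket of the machine's side rail, 158 mm from the bolt along the rail and 62 mm nearer the rail. The handle of the spanner, once on the head, can swing only some 3 to 9 degrees clockwise before its edge meets this foot. Axes as lug_top.
- spanner_jaw (a point): Centre of the jaw of the 24 mm single-ended open spanner (steel, 9 mm thick, lying flat, about 0.27 kg), 4.5 mm above its underside. x runs along the handle; the mouth opens to -x. Jaw 25.5 mm wide; its tips, flared to 33 mm, reach 14.5 mm ahead of the point; its back is 14.6 mm behind it. Head 51 mm wide; the handle ends 180 mm from the point.
- spanner_grip (a point): Point on the spanner's handle, 75 mm from the jaw's centre, near its balance, half-way up; same axes as spanner_jaw. Handle 20 mm wide, 7 mm thick (1 to 8 mm above the table).
- small_spanner: Smaller combination spanner, 150 mm, lying on the table with a ring at one end; origin under its middle. Not for this bolt.
- screwdriver: Screwdriver with an orange handle, 200 mm, lying on the table; origin under its middle.
- motor: Loose stepper motor, 42 x 42 x 41 mm, shaft up to 63 mm; origin under its middle.
- mouse: Black computer mouse, 106 x 60 x 34 mm; origin on the table under it.
- coupler: Aluminium shaft coupler, 25 mm diameter, 30 mm high, standing on the router's bed plate; origin under it.
- bearing_block: Aluminium bearing block, 40 x 34 x 28 mm, on the router's bed plate (bed top at z = 102 mm); origin under it.
- parts_tray: Blue two-part tray of nuts and screws, 120 x 160 x 35 mm; origin under it.
Mind the look-alikes: they are no part of the job. Leave any blue look-alike of the part that bears spanner_jaw alone.

How it is judged (in metres and radians):
On the way, in this order (a step that is already met when the one before it is completed fails the run):
1. the spanner lies flat on the table with its jaw fully on the bolt's hex head (horizontal distance between spanner_jaw and head_center below 0.005 m and height (world z) of spanner_jaw below 0.008 m and angle between spanner_jaw's own z axis and vertical below 0.08 rad), for 0.2 s.
2. with the spanner on the head, the jam nut is wound up tight (value of joint nut above 0.04 rad and horizontal distance between spanner_jaw and head_center below 0.008 m), for 0.2 s.
At the end, for the whole second after the job is handed in: The jam nut is wound up 0.04 to 0.16 rad against the lug (0.35 to 0.65 N m) and stays so when let go; the bolt is within a tenth of a turn of its setting (its paint mark within 7.4 mm); the spanner lies flat on the table with its jaw within 8 mm of the head's centre; nothing is held (all of step 2 and value of joint nut below 0.16 rad and distance of head_mark from where it was at the start of the episode below 0.0074 m and height (world z) of spanner_jaw below 0.008 m and angle between spanner_jaw's own z axis and vertical below 0.08 rad); the robot touches nothing.
It fails at once if the jam nut is overtightened (wound up more than 0.16 rad, 0.65 N m) (value of joint nut above 0.16 rad).
It fails at once if another thing is moved more than 30 mm (distance of any of small_spanner, screwdriver, motor, mouse, coupler, bearing_block, parts_tray from where it was at the start of the episode above 0.03 m).
It also fails if it takes over 72 s, if anything falls off the work surface, if the arm or the gripper's body presses on something with over 40 N, if the wrist force passes 120 N, or if a joint passes its speed limit or range.

## Working session

There is one attempt and no reset: what is moved stays moved. The work goes in short steps, Python scripts to look and compute and a tool call to move; the robot and the scene stay as the last step left them, time stands still between calls to the robot, and variables do not carry over. Pictures are saved under pics/ and viewed, and the job is handed in when it is done.

Besides the shell and the picture viewer there is one more tool, called after "Call:" as name(argument=value, ...), one argument or row to a line, values as JSON. apply_moves: Moves the arm, as the interface text tells. Its arguments: {"type":"object","properties":{"commands":{"type":"array","items":{"type":"array","items":{"type":"number","minimum":-1,"maximum":1}}},"grip_force":{"type":"number"}},"required":["commands"]}

```bash
ls; mkdir -p pics
python3 - <<'E'
from rig import observe, optics, env
import cv2
print(observe())
for n in ["scene","side","wrist"]:
    p=optics.camera_params(n); print(n,p)
    im=optics.get_image(n); cv2.imwrite(f"pics/a_{n}.png",im[:,:,::-1])
E
```

```text
pics
{'time_s': 0.0, 'joints': array([-1.48851130e+00,  2.07422475e-01,  1.54293387e+00,  9.82540986e-06,
        1.39349520e+00, -1.50521311e-01]), 'dq': array([ 0.00021242, -0.00109842,  0.00063056, -0.00092197, -0.00061286,
        0.00081418]), 'tau': array([-8.61223034e-04, -3.70877194e+01, -2.81421053e+01,  6.95471512e-02,
        3.62696510e-02, -1.72159557e-04]), 'tool_pos': array([ 132.57144556, -558.68540478,  204.2989388 ]), 'tcp_rot': array([-3.13936075e+00, -3.48287062e-04,  2.32804205e-01]), 'wrist_force': array([-0.00659388, -1.23581833,  0.79377029]), 'moment': array([ 0.0237148 ,  0.03597464, -0.01553729]), 'opening': 94.08886469510139}
scene {'fx': 454.85920886806525, 'fy': 454.85920886806525, 'cx': 323.24646029669566, 'cy': 193.24701009374323, 'T': array([[ 7.31524972e-01,  4.60688911e-01, -5.02630025e-01,
         1.04875322e+03],
       [ 6.81812057e-01, -4.96307763e-01,  5.37411317e-01,
        -6.04995510e+02],
       [-1.87974909e-03, -7.35829010e-01, -6.77164776e-01,
         9.23372772e+02],
       [ 0.00000000e+00,  0.00000000e+00,  0.00000000e+00,
        
[... 227 characters left out ...]
.47512040e-01,  6.39843789e-01, -5.39287021e-01,
         7.03880621e+02],
       [-5.32810961e-03, -6.47117713e-01, -7.62371482e-01,
         1.02364233e+03],
       [ 0.00000000e+00,  0.00000000e+00,  0.00000000e+00,
         1.00000000e+00]])}
wrist {'fx': 294.9498352434368, 'fy': 294.9498352434368, 'cx': 321.2092059696554, 'cy': 199.4865718491514, 'T': array([[ 2.31132515e-01, -9.31160756e-01, -2.81988311e-01,
         2.13631800e+02],
       [-9.72920703e-01, -2.21732688e-01, -6.52680661e-02,
        -5.40308835e+02],
       [-1.75096461e-03,  2.89437838e-01, -9.57195211e-01,
         3.84766086e+02],
       [ 0.00000000e+00,  0.00000000e+00,  0.00000000e+00,
         1.00000000e+00]])}
```

View pics/a_scene.png

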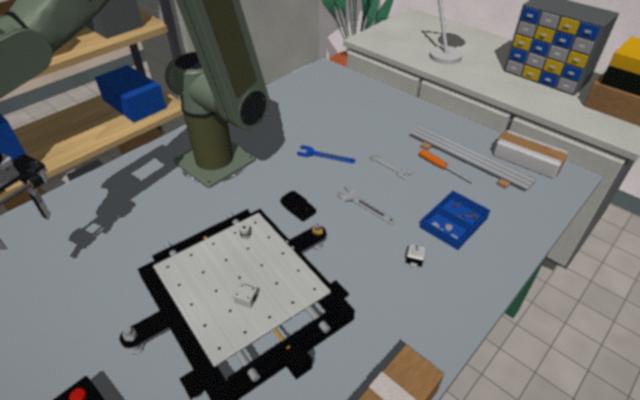

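View pics/a_side.png

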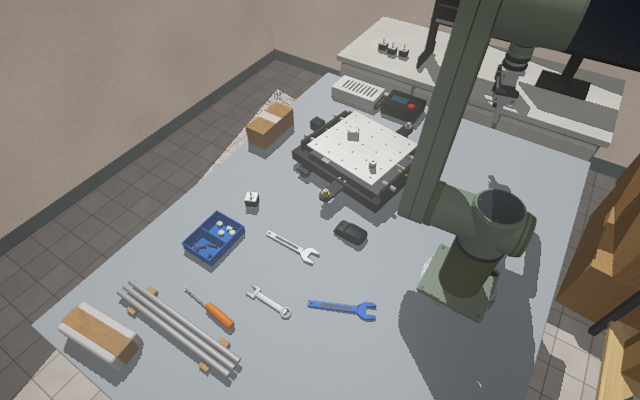

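View pics/a_wrist.png

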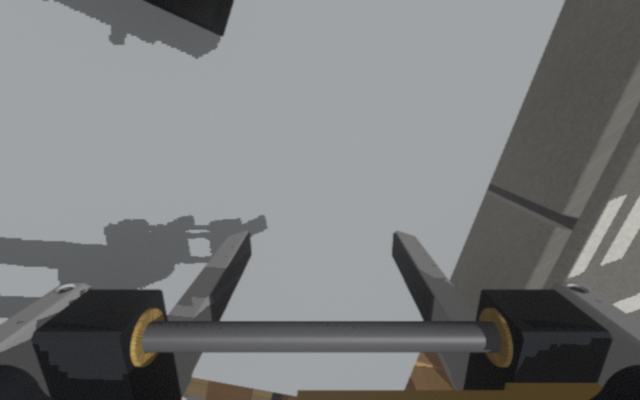

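Candidates in the scene picture: the steel open spanner at (367,205), the blue look-alike at (325,154) and the small combination spanner at (390,166). I choose the steel one at (367,205). The brass nut is at (318,232). The bolt at (128,335) belongs to another lug.

Run:
```python
import cv2,numpy as np
s=cv2.imread("pics/a_scene.png"); t=cv2.imread("pics/a_side.png")
def crop(im,x,y,w,h,k,n):
    c=cv2.resize(im[y:y+h,x:x+w],None,fx=k,fy=k,interpolation=cv2.INTER_CUBIC)
    for i in range(0,w,10): cv2.putText(c,str(x+i),(i*k,8),0,.3,(0,0,255),1); cv2.line(c,(i*k,10),(i*k,14),(0,0,255),1)
    for i in range(0,h,10): cv2.putText(c,str(y+i),(0,i*k+4),0,.3,(0,0,255),1)
    cv2.imwrite(n,c)
crop(s,280,180,120,85,6,"pics/b1.png")
crop(t,260,170,110,95,6,"pics/b2.png")
```

```text
(no output)
```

View pics/b1.png

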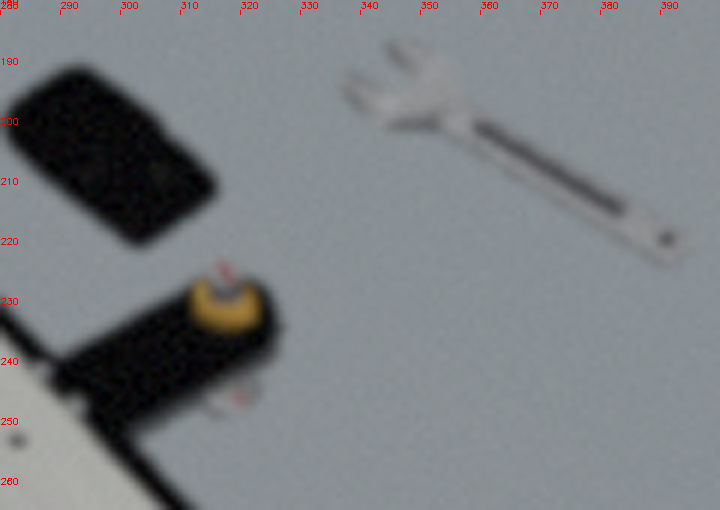

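View pics/b2.png

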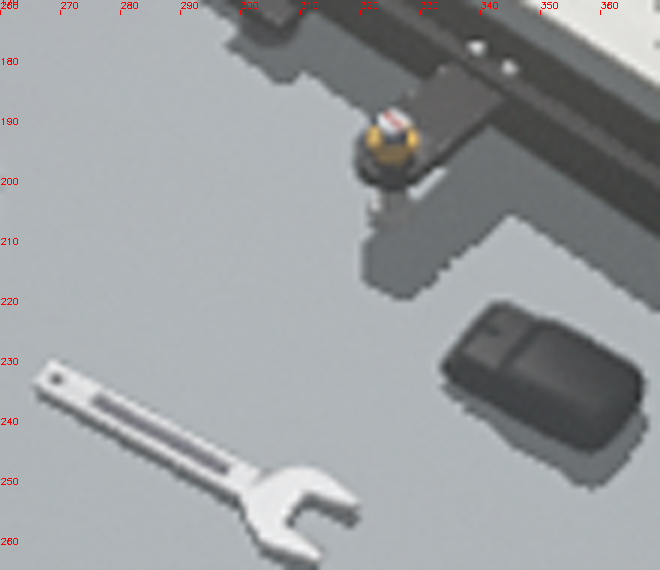

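The crops show the steel spanner's mouth at the left in the scene picture (jaw about (347,194)) and its handle end at (391,221). The nut is at (316,230) in scene and (324,193) in side, and the head below it is at scene (318,246).

```bash
cat > h.py <<'E'
import numpy as np, cv2
from rig import observe, optics, env
def ray(p,u,v):
    T=p["T"]; d=T[:3,:3]@np.array([(u-p["cx"])/p["fx"],(v-p["cy"])/p["fy"],1.]); return T[:3,3],d
def atz(p,u,v,z):
    o,d=ray(p,u,v); return o+d*(z-o[2])/d[2]
def proj(p,X):
    c=p["T"][:3,:3].T@(np.asarray(X,float)-p["T"][:3,3]); return [c[0]/c[2]*p["fx"]+p["cx"],c[1]/c[2]*p["fy"]+p["cy"]]
def shot(n,f):
    p=optics.camera_params(n); im=optics.get_image(n); cv2.imwrite(f,im[:,:,::-1]); return p
def crop(src,x,y,w,h,k,n,st=10):
    im=cv2.imread(src)
    c=cv2.resize(im[y:y+h,x:x+w],None,fx=k,fy=k,interpolation=cv2.INTER_CUBIC)
    for i in range(0,w,st): cv2.putText(c,str(x+i),(i*k,8),0,.3,(0,0,255),1); cv2.line(c,(i*k,10),(i*k,14),(0,0,255),1)
    for i in range(0,h,st): cv2.putText(c,str(y+i),(0,i*k+4),0,.3,(0,0,255),1)
    cv2.imwrite(n,c)
E
python3 - <<'E'
from h import *
np.set_printoptions(precision=1,suppress=True)
a=optics.camera_params("scene"); b=optics.camera_params("side")
print("nut",atz(a,316.5,226.5,80),atz(b,324,190.5,80))
print("head",atz(a,318,246,5))
print("sp jaw",atz(a,347,194,9),atz(b,309,255.5,9)); print("sp end",atz(a,391,221,8),atz(b,268,233,8))
print("mouse",atz(a,297,206,15),atz(b,350,232,15))
# rail line top of lug? bed edge
print("bed corners",[atz(a,u,v,102)[:2] for u,v in [(258,211),(331,292),(217,366),(153,265)]])
# foot candidates
print("motor",atz(a,415,254,20))
E
```

```text
nut [495.1 -38.4  80. ] [495.2 -30.6  80. ]
head [497.5 -36.5   5. ]
sp jaw [423.9 166.1   9. ] [421.3 171.8   9. ]
sp end [585.5 166.4   8. ] [582.8 172.3   8. ]
mouse [356.2  25.4  15. ] [357.3  27.3  15. ]
bed corners [array([ 362.4, -115.8]), array([ 665.9, -171.9]), array([ 620.5, -442.1]), array([ 319.4, -393.6])]
motor [707.  103.7  20. ]
```

Call:
apply_moves(
  commands=[
    [0,0.14,0.3,0,-0.0046],
    [0,0.14,0.3,0,-0.0046],
    [0,0.14,0.3,0,-0.0046],
    [0,0.14,0.3,0,-0.0046],
    [0,0.14,0.3,0,-0.0046],
    [0,0.14,0.3,0,-0.0046],
    [0,0.14,0.3,0,-0.0046],
    [0,0.14,0.3,0,-0.0046],
    [0,0.14,0.3,0,-0.0046],
    [0,0.14,0.3,0,-0.0046],
    [0,0.14,0.3,0,-0.0046],
    [0,0.14,0.3,0,-0.0046],
  ],
)

```text
time_s: 1.35
tool_pos: [385.0, -17.4, 205.6]
tcp_rot: [3.141, -0.001, 0.059]
wrist_force: [0.3, -0.7, 0.4]
opening: 94.4
```

Call:
apply_moves(
  commands=[
    [0,0.14,0.3,0,-0.0046],
    [0,0.14,0.3,0,-0.0046],
    [0,0.14,0.3,0,-0.0046],
    [0,0.14,0.3,0,-0.0046],
    [0,0,0,0,0],
    [0,0,0,0,0],
  ],
)

```text
time_s: 1.95
tool_pos: [468.1, 161.1, 204.7]
tcp_rot: [3.141, 0.002, 0.004]
wrist_force: [-0.8, 0.2, -0.8]
opening: 94.1
```

Run:
```python
from h import *
p=shot("wrist","pics/c1.png"); print(observe()["tool_pos"],observe()["tcp_rot"],p)
```

```text
[467.90067108 160.12547848 204.81986367] [3.14068859e+00 1.65401350e-03 2.36562828e-03] {'fx': 294.9498352434368, 'fy': 294.9498352434368, 'cx': 321.2092059696554, 'cy': 199.4865718491514, 'T': array([[ 4.75229930e-03, -9.56561262e-01, -2.91492654e-01,
         5.51713233e+02],
       [-9.99987827e-01, -4.15892721e-03, -2.65520513e-03,
         1.60914611e+02],
       [ 1.32756964e-03,  2.91501723e-01, -9.56569382e-01,
         3.84834512e+02],
       [ 0.00000000e+00,  0.00000000e+00,  0.00000000e+00,
         1.00000000e+00]])}
```

View pics/c1.png

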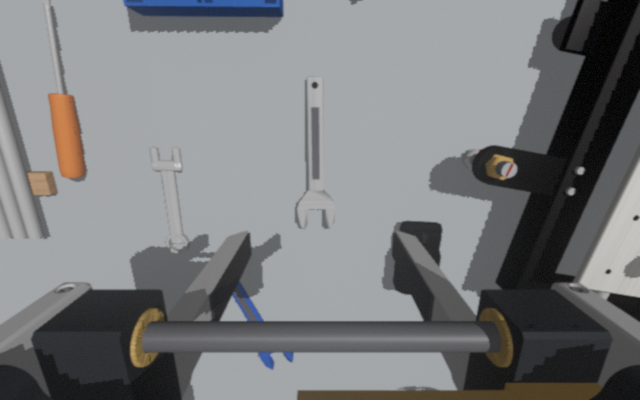

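The wrist view shows the steel spanner from its end at (315,78) to its mouth at (316,222), the lug and nut at (500,168), and the head peeking out at (473,158). The foot's bracket is at the top right, near (580,30).

Run:
```python
from h import *
crop("pics/c1.png",285,65,60,170,4,"pics/c2.png"); crop("pics/c1.png",455,130,95,75,8,"pics/c3.png")
crop("pics/c1.png",530,0,110,100,6,"pics/c4.png")
```

```text
(no output)
```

View pics/c2.png

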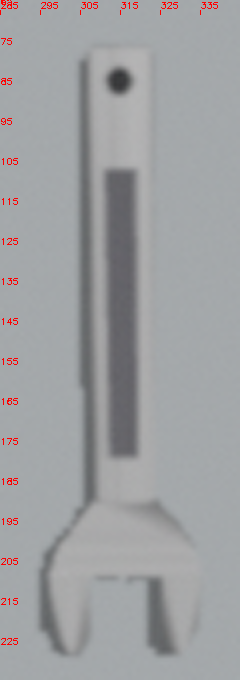

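View pics/c3.png

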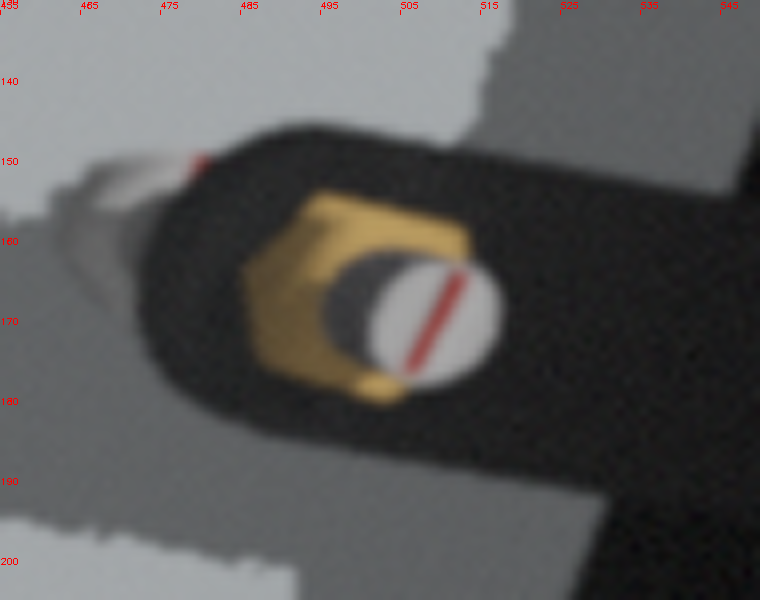

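View pics/c4.png

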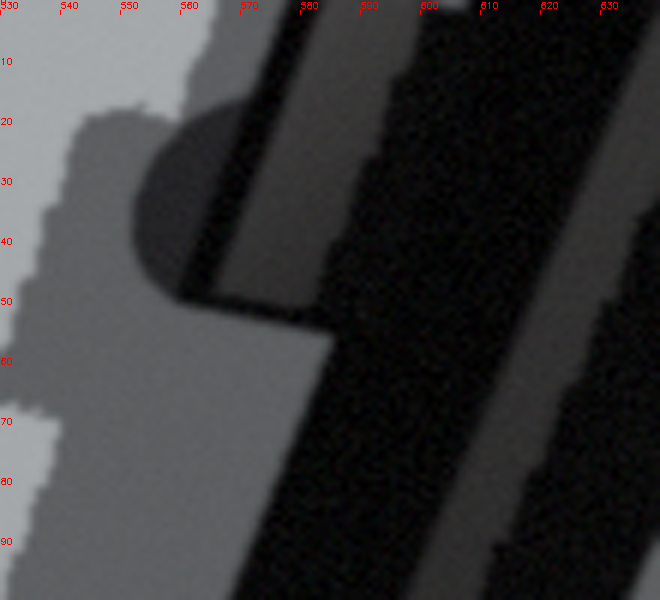

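```bash
cat > p1.py <<'E'
from h import *
np.set_printoptions(precision=1,suppress=True)
def yaw(a,b): return np.degrees(np.arctan2(b[1]-a[1],b[0]-a[0]))
E
python3 - <<'E'
from p1 import *
p=optics.camera_params("wrist")
A=lambda u,v,z: atz(p,u,v,z)
# spanner
end=A(314.7,77,8); hole=A(314.6,84.5,8)
tipL=A(303,228,9); tipR=A(330.5,228,9)
back=A(315.8,208.5,9)
print("end",end,"hole",hole,"tips",tipL,tipR,"back",back,"yaw",yaw((tipL+tipR)/2,end), yaw(back,end))
print("slot",A(315,106.5,8),A(316,178.5,8),"Ledge",A(307,76.5,8),A(308.5,185,8))
top=A(508.3,170,80); print("stub",top,"line yaw",yaw(A(505.8,176.5,80),A(512.5,163.5,80)))
print("mark",A(480,150,10))
# nut corners at 67.5
for u,v in [(494.5,154),(513,158.5),(485,165),(487,175),(503,179.5)]: print(A(u,v,67.5))
print("lug far side yaw",yaw(A(511,148.5,57),A(547,154,57)),"near",yaw(A(490,185,57),A(530,191.5,57)),A(472.5,168,57))
print("foot edge",A(551.5,37,22), A(562,51,22))
for u,v in [(460,158),(466,151),(462,162)]: print("head",A(u,v,5))
E
```

```text
end [588.6 167.1   8. ] hole [580.3 167.2   8. ] tips [396.1 183.8   9. ] [396.1 146.1   9. ] back [424.3 166.2   9. ] yaw 0.6357155473996403 0.31474450903079226
slot [555.2 166.9   8. ] [465.4 165.8   8. ] Ledge [589.1 176.2   8. ] [456.6 175.7   8. ]
stub [491.5 -37.2  80. ] line yaw -17.72870336921748
mark [503.3 -41.8  10. ]
[506.4 -27.2  67.5]
[501.6 -48.   67.5]
[494.5 -18.9  67.5]
[483.4 -22.9  67.5]
[478.4 -41.5  67.5]
lug far side yaw -98.23420423591024 near -99.09935202425154 [489.1 -11.3  57. ]
foot edge [628.9 -94.5  22. ] [ 614.9 -109.4   22. ]
head [492.3 -20.3   5. ]
head [501.3 -26.7   5. ]
head [487.1 -23.6   5. ]
```

Call:
apply_moves(
  commands=[
    [0,0.113,0.04,0,0],
    [0,0,0,-0.2667,0],
    [0,0,0,-0.2667,0],
    [0,0,0,-0.2667,0],
    [0,0,0,-0.2667,0],
    [0,0,0,-0.16,0],
    [0,0,0,-0.1,0],
    [0,0,0,0,0],
    [0,0,0,0,0],
  ],
)

```text
time_s: 2.9
tool_pos: [485.6, 165.2, 7.0]
tcp_rot: [3.141, -0.0, -0.001]
wrist_force: [0.4, -0.2, -0.2]
opening: 94.2
```

Run:
```python
from h import *
o=observe(); print(o["tool_pos"],o["tcp_rot"])
p=shot("wrist","pics/d1.png")
print(proj(p,[484.7,166.6,8]))
```

```text
[485.64865413 165.18111552   6.96686476] [ 3.14147079e+00 -1.13889928e-04 -5.38364012e-04]
[np.float64(317.80736146924727), np.float64(242.69535022813494)]
```

View pics/d1.png

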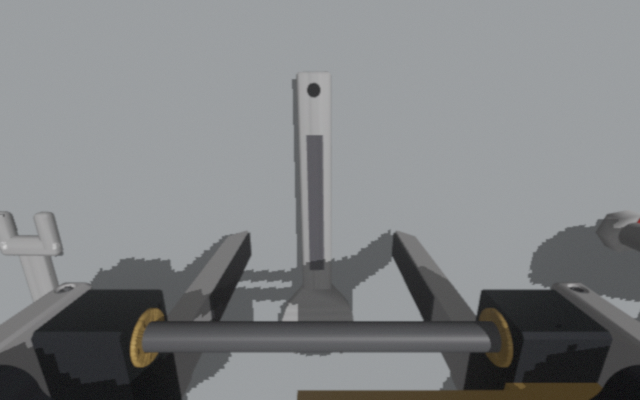

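Call:
apply_moves(
  commands=[
    [0,0,0.01,-0.03,0.002],
    [0,0,0,0,0],
    [1,0,0,0,0],
    [1,0,0,0,0],
    [1,0,0,0,0],
    [1,0,0,0,0],
    [1,0,0,0,0],
    [1,0,0,0,0],
    [1,0,0,0,0],
    [1,0,0,0,0],
  ],
  grip_force=35,
)

```text
time_s: 3.95
tool_pos: [485.5, 168.0, 1.9]
tcp_rot: [3.142, 0.0, 0.008]
wrist_force: [-0.3, -0.1, -0.9]
opening: 33.4
```

Call:
apply_moves(
  commands=[
    [1,0,0,0,0],
    [1,0,0,0,0],
    [1,0,0,0,0],
    [1,0,0,0,0],
  ],
)

```text
time_s: 4.35
tool_pos: [485.6, 168.1, 1.9]
tcp_rot: [-3.141, -0.0, 0.008]
wrist_force: [-0.1, 0.2, 0.0]
opening: 19.3
```

Run:
```python
from p1 import *
crop("pics/c1.png",480,100,160,200,4,"pics/d2.png",20)
crop("pics/a_scene.png",225,195,130,130,5,"pics/d3.png")
```

```text
(no output)
```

View pics/d2.png

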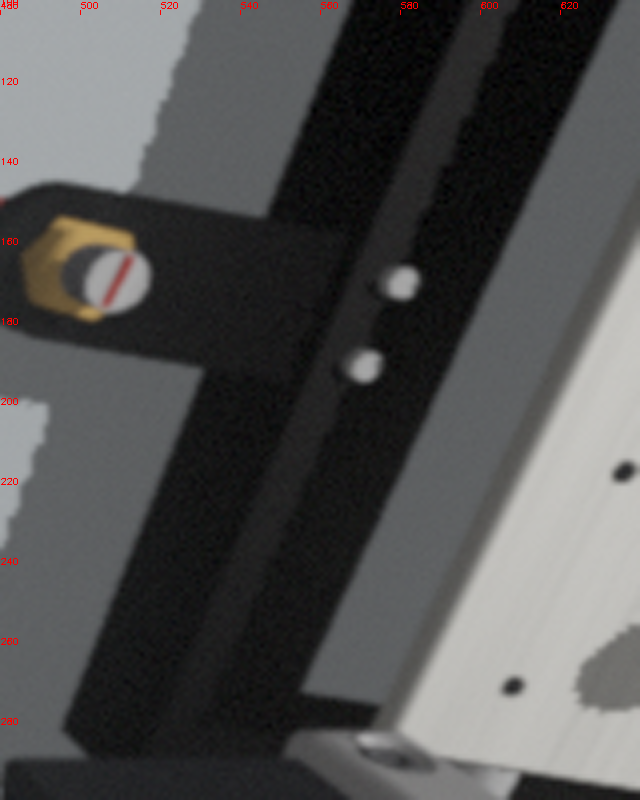

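View pics/d3.png

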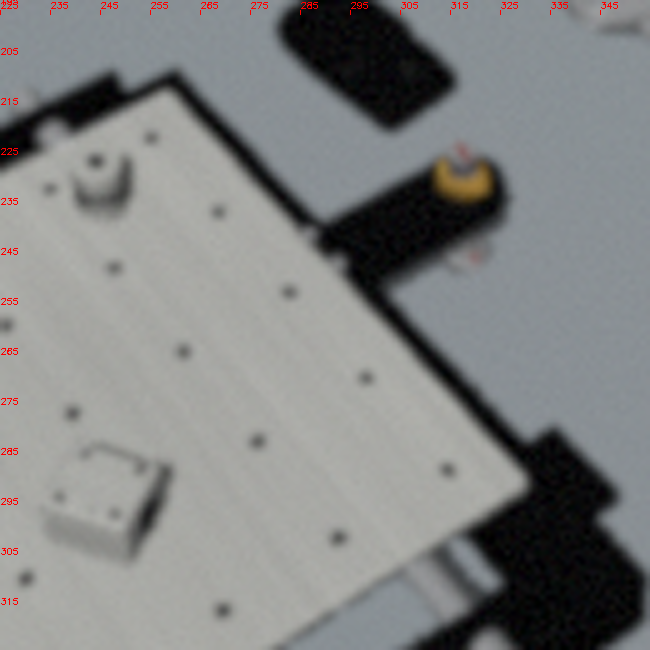

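```bash
cat >> p1.py <<'E'
PC1=dict(fx=294.9498352434368,fy=294.9498352434368,cx=321.2092059696554,cy=199.4865718491514,T=np.array([[ 4.75229930e-03, -9.56561262e-01, -2.91492654e-01,5.51713233e+02],[-9.99987827e-01, -4.15892721e-03, -2.65520513e-03,1.60914611e+02],[ 1.32756964e-03,  2.91501723e-01, -9.56569382e-01,3.84834512e+02],[0,0,0,1]]))
E
python3 - <<'E'
from p1 import *
p=PC1
a,b=atz(p,580,280,102),atz(p,640,160,102); print(a,b,yaw(a,b))
c,d=atz(p,496,281,62),atz(p,568,100,62);print("rail outer",c,d,yaw(c,d))
s=optics.camera_params("scene"); e,f=atz(s,258,212,102),atz(s,331,292,102); print(e,f,yaw(e,f))
for y in (-8.7,-10):
  n=np.array([np.sin(np.radians(-y)),np.cos(np.radians(-y))]); B=np.array([491.5,-37])
  for q in (a,b,c,d,e,f): print(y,(B-q[:2])@n)
E
```

```text
[ 374.6 -123.6  102. ] [ 506.7 -147.2  102. ] -10.098344053830424
rail outer [347.7 -59.1  62. ] [562.5 -95.8  62. ] -9.704236575756676
[ 365.2 -118.2  102. ] [ 665.9 -171.9  102. ] -10.130911332335883
-8.7 103.33342252285547
-8.7 106.6071757931162
-8.7 43.57113860131648
-8.7 47.38965517791439
-8.7 99.37139869354144
-8.7 106.99871263140194
-10 105.63100020007508
-10 105.86126253963474
-10 46.708600127714384
-10 45.583934509585
-10 101.89972660883379
-10 102.59760686262565
```

Call:
apply_moves(
  commands=[
    [1,0,0,0.2,0],
    [1,0,0,0.3,0],
    [1,0,-0.15,0.3,-0.02],
    [1,0,-0.15,0.2,-0.02],
    [1,0,-0.15,0,-0.02],
    [1,0,-0.1,0,-0.02],
    [1,0,0,0,0],
    [1,0,0,0,0],
    [1,0,0,0,0],
  ],
)

```text
time_s: 5.25
tool_pos: [485.0, 86.3, 150.9]
tcp_rot: [-3.142, 0.002, -0.242]
wrist_force: [0.1, 0.1, -2.9]
opening: 19.3
```

Run:
```python
from p1 import *
import pickle
p=shot("wrist","pics/e1.png"); pickle.dump(p,open("e1.pkl","wb")); print(observe()["tool_pos"],observe()["tcp_rot"],observe()["wrist_force"])
print(proj(p,[491.5,-37.2,80]))
```

```text
[485.1  86.3 151. ] [ 3.1  0.  -0.2] [ 0.3 -0.2 -3.3]
[np.float64(457.1118466613078), np.float64(167.83672556219503)]
```

View pics/e1.png

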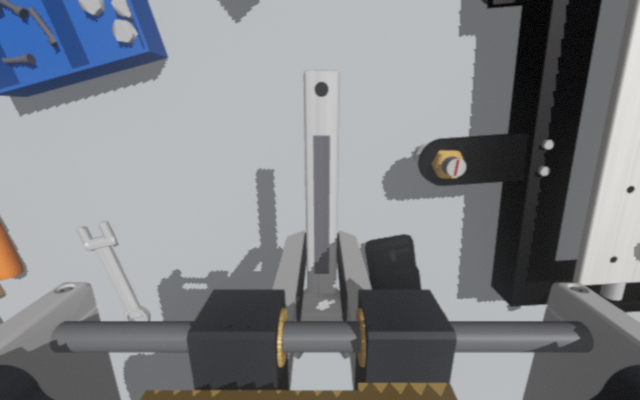

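The spanner is held level and its jaw is partly visible at (325,300). The stub is at (456,167), close to the predicted (457,168). I'll enlarge it.

Run:
```python
from p1 import *
crop("pics/e1.png",410,130,80,70,10,"pics/e2.png")
```

```text
(no output)
```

View pics/e2.png

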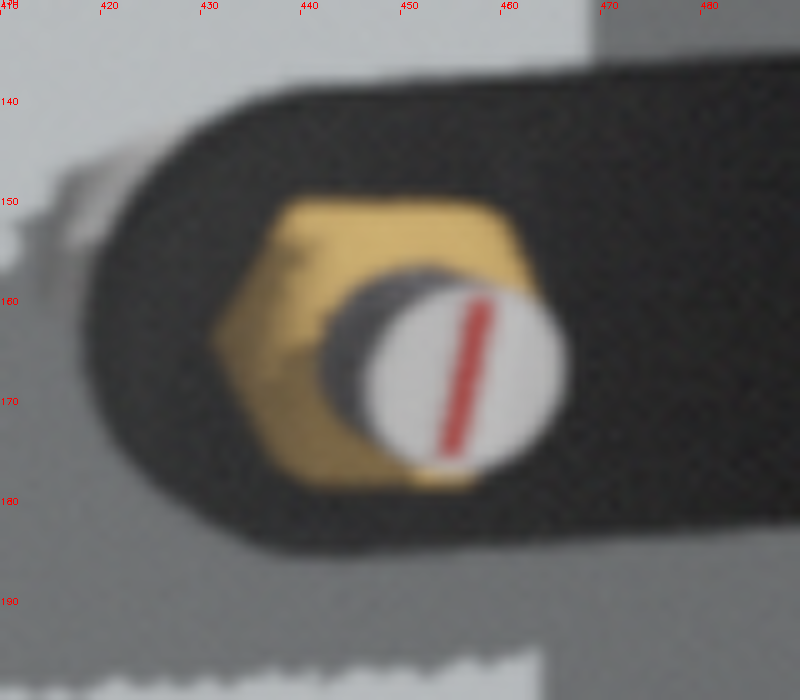

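Run:
```python
from p1 import *
import pickle
p=pickle.load(open("e1.pkl","rb"))
c=atz(p,456.3,167.5,80); print("stub",c,"line",yaw(atz(p,454.6,175,80),atz(p,458,160,80)))
print("nut top edge",yaw(atz(p,439,150,67.5),atz(p,457,150.2,67.5)),"bot",yaw(atz(p,441,178.5,67.5),atz(p,456,178.5,67.5)), yaw(atz(p,431,164,62),atz(p,437,151,62)))
print("lug edges",yaw(atz(p,445,138.7,57),atz(p,485,136,57)),yaw(atz(p,445,185,57),atz(p,485,183,57)), "tip",atz(p,418.5,163,57))
print("foot pic" )
# triangulate stub with c1
o1,d1=ray(PC1,508.3,170); o2,d2=ray(p,456.3,167.5)
A=np.c_[d1,-d2]; s=np.linalg.lstsq(A,o2-o1,rcond=None)[0]; print(o1+d1*s[0],o2+d2*s[1])
# overlay
im=cv2.imread("pics/e1.png"); k=8;x0,y0=405,120
big=cv2.resize(im[y0:y0+80,x0:x0+95],None,fx=k,fy=k,interpolation=cv2.INTER_CUBIC)
def poly(pts,col):
    q=np.array([[(u-x0+.5)*k,(v-y0+.5)*k] for u,v in [proj(p,P) for P in pts]],int); cv2.polylines(big,[q],True,col,1)
def hexa(c,z,yw): return [[c[0]+13.86*np.cos(np.radians(yw+60*i)),c[1]+13.86*np.sin(np.radians(yw+60*i)),z] for i in range(6)]
def circ(c,z,r): return [[c[0]+r*np.cos(t),c[1]+r*np.sin(t),z] for t in np.linspace(0,6.28,40)]
c=c[:2]
poly(circ(c,80,8),(0,255,0)); poly(hexa(c,67.5,-14+30),(255,0,0)); poly(hexa(c,57.5,-14+30),(255,255,0)); poly(circ(c,57,22),(0,255,0))
poly(hexa(c,10,-20),(255,0,255)); poly(hexa(c,0,-20),(0,0,255))
cv2.imwrite("pics/e3.png",big)
```

```text
stub [492.  -36.6  80. ] line -19.0339378614447
nut top edge -104.48596040019463 bot -103.85697011519812 -33.11254093527306
lug edges -100.0241331869318 -100.89204683793047 tip [497.9 -12.   57. ]
foot pic
[491.7 -37.   78.6] [491.6 -37.1  78.7]
```

View pics/e3.png

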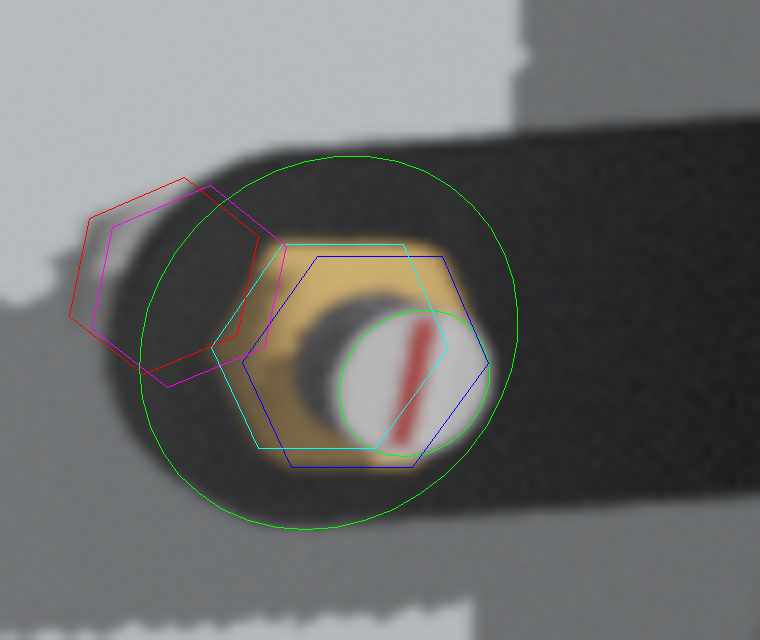

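Run:
```python
from p1 import *
import pickle
p=pickle.load(open("e1.pkl","rb"))
crop("pics/e1.png",290,60,65,130,6,"pics/e4.png"); crop("pics/e1.png",260,220,130,100,6,"pics/e5.png")
```

```text
(no output)
```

View pics/e4.png

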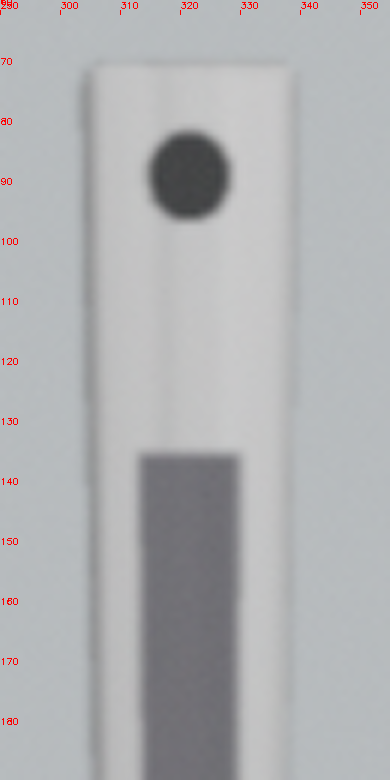

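View pics/e5.png

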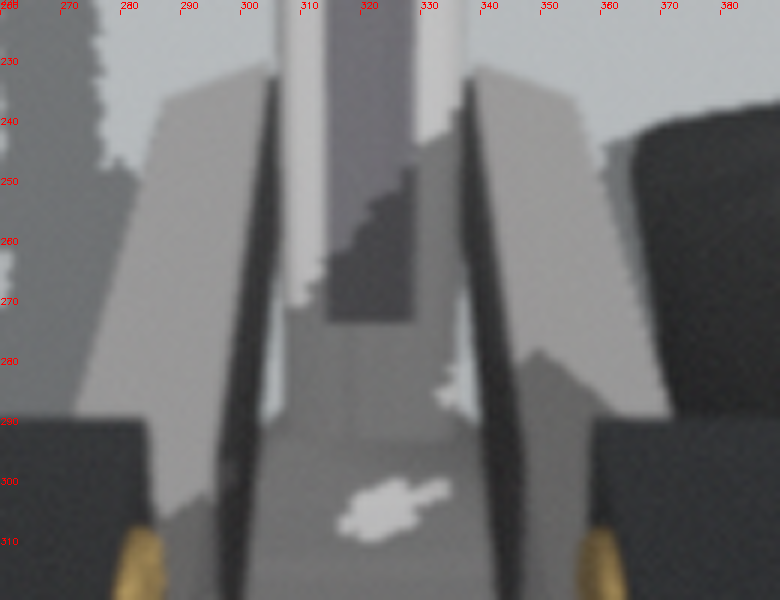

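Run:
```python
from p1 import *
import pickle
p=pickle.load(open("e1.pkl","rb"))
o=observe(); print(o["tool_pos"],o["tcp_rot"])
t=np.array([485.1,86.3]); y=-0.242
R=np.array([[np.cos(y),np.sin(y)],[-np.sin(y),np.cos(y)]])  # world->local x', left y'
z=151-1.9+8
for n,u,v in [("end",320.8,70.5),("hole",321.1,89),("slot0",320.9,136),("slot1",320.8,273),("neck",318.5,280)]:
    q=atz(p,u,v,z); print(n,R@(q[:2]-t))
```

```text
[485.1  86.3 151. ] [ 3.1  0.  -0.2]
end [104.1  -0.9]
hole [94.7 -1.1]
slot0 [69.1 -1. ]
slot1 [-20.5  -0.9]
neck [-25.9   0.6]
```

Call:
apply_moves(
  commands=[
    [1,0.158,-0.206,0,-0.0117],
    [1,0.158,-0.206,0,0],
    [1,0.158,-0.206,0,0],
    [1,0.158,-0.206,0,0],
    [1,0.158,-0.206,-0.1,0],
    [1,0,0,-0.25,0],
    [1,0,0,-0.25,0],
    [1,0,0,-0.25,0],
    [1,0,0,0,0],
    [1,0,0,0,0],
  ],
)

```text
time_s: 6.3
tool_pos: [603.5, -68.0, 23.4]
tcp_rot: [-3.142, 0.002, -0.279]
wrist_force: [0.6, -0.8, -2.7]
opening: 19.3
```

Run:
```python
from p1 import *
o=observe(); print(o["tool_pos"],np.degrees(o["tcp_rot"]),o["wrist_force"])
for n in("wrist","scene"): shot(n,f"pics/f_{n}.png")
crop("pics/f_scene.png",270,180,130,100,6,"pics/f1.png")
```

```text
[603.5 -68.   23.4] [-180.     0.1  -16. ] [ 0.6 -0.8 -2.7]
```

View pics/f_wrist.png

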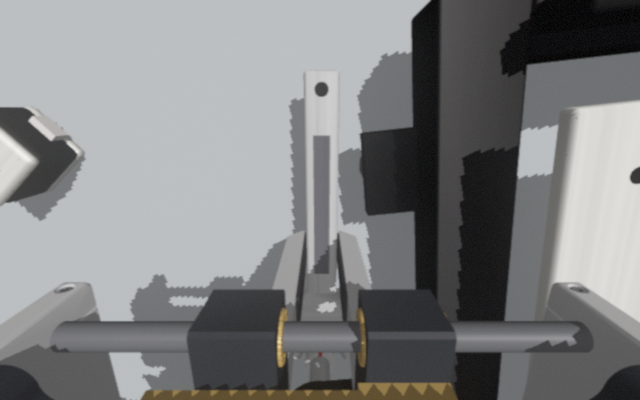

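View pics/f1.png

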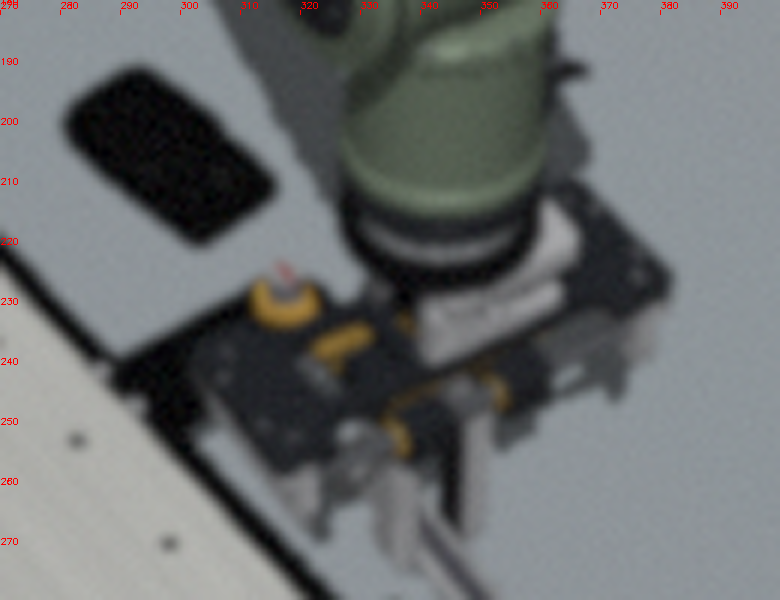

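Run:
```python
from p1 import *
crop("pics/f_wrist.png",275,285,90,110,7,"pics/f2.png")
p=optics.camera_params("wrist")
print("axis at head top proj",proj(p,[491.7,-37,10]),"mark",proj(p,[491.7+12*.951,-37-12*.309,10]))
```

```text
axis at head top proj [np.float64(320.8291427359002), np.float64(363.5375740476527)] mark [np.float64(321.33648400870493), np.float64(351.9083049369617)]
```

View pics/f2.png

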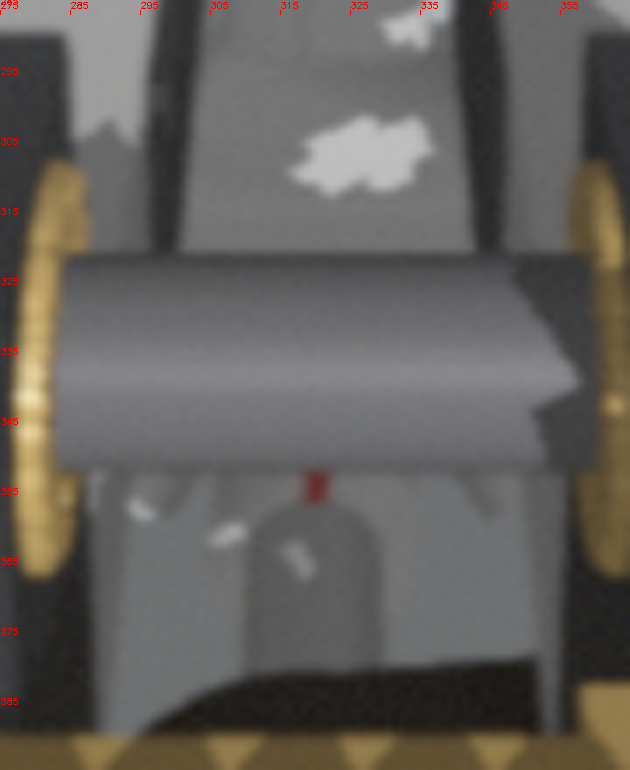

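Run:
```python
from p1 import *
p=optics.camera_params("wrist"); o=observe(); t=o["tool_pos"]; y=o["tcp_rot"][2]
u=np.array([np.cos(y),np.sin(y)]); n=np.array([-u[1],u[0]])
def loc(uu,v,z): q=atz(p,uu,v,z)[:2]-t[:2]; return np.array([q@u,q@n])
zt=t[2]-1.9+9
for c in [(299,357.5),(344,357.5),(321.5,357.5)]: print("tip",loc(*c,zt))
print("mark",loc(319.5,353,10)); print("shank edges", loc(309.7,365,25),loc(329,365,25))
q=np.array([491.7,-37])-t[:2]; print("axis exp",q@u,q@n)
q=np.array([491.7+12*.946,-37-12*.326])-t[:2]; print("mark exp",q@u,q@n)
```

```text
tip [-89.3  15. ]
tip [-89.3 -17.9]
tip [-89.3  -1.4]
mark [-108.3    0.2]
shank edges [-105.3    7.7] [-105.3   -7.3]
axis exp -119.19268977479378 -0.9276688799635746
mark exp -107.2020884758292 -1.5578501945614334
```

Run:
```python
from p1 import *
o=observe(); print(o)
```

```text
{'time_s': 6.4, 'joints': array([-0.3,  0.5,  1.6,  0. ,  1.1,  1.6]), 'dq': array([-0., -0., -0.,  0., -0., -0.]), 'tau': array([  0. , -43.5, -23.5,   0. ,   0. ,  -0. ]), 'tool_pos': array([606.5, -69. ,  26.7]), 'tcp_rot': array([-3.1, -0. , -0.3]), 'wrist_force': array([ 1. ,  0.6, -2.9]), 'moment': array([ 0.1, -0. ,  0.1]), 'opening': 19.66574655721042}
```

Call:
apply_moves(
  commands=[
    [1,0,0,0,0],
  ],
)

```text
time_s: 6.5
tool_pos: [606.7, -69.2, 27.2]
tcp_rot: [-3.141, -0.006, -0.28]
wrist_force: [-0.1, 0.2, -2.6]
opening: 19.3
```

Run:
```python
from rig import observe,optics
print(observe()["tool_pos"],observe()["joints"]); optics.get_image("wrist"); print(observe()["tool_pos"],observe()["joints"]); optics.get_image("wrist"); print(observe()["tool_pos"],observe()["joints"])
```

```text
[606.70048812 -69.22160459  27.22035456] [-2.55258244e-01  4.71603348e-01  1.59128952e+00  3.43702039e-05
  1.07300328e+00  1.59524288e+00]
[606.36194763 -69.22275744  26.99119311] [-2.55390082e-01  4.71645233e-01  1.59180232e+00  1.12617292e-05
  1.07297112e+00  1.59520202e+00]
[605.90394302 -69.16760293  26.5920704 ] [-2.55508268e-01  4.71927823e-01  1.59237737e+00  4.12756334e-05
  1.07301421e+00  1.59522256e+00]
```

Call:
apply_moves(
  commands=[
    [1,0,0,0,0],
    [1,0,0,0,0],
  ],
)

```text
time_s: 6.8
tool_pos: [604.5, -69.0, 24.9]
tcp_rot: [3.142, -0.001, -0.28]
wrist_force: [-0.0, 1.0, -3.2]
opening: 19.7
```

Call:
apply_moves(
  commands=[
    [1,0,0,0,0],
    [1,0,0,0,0],
    [1,0,0,0,0],
    [1,0,0,0,0],
    [1,0,0,0,0],
    [1,0,0,0,0],
  ],
)

```text
time_s: 7.4
tool_pos: [604.1, -68.8, 24.1]
tcp_rot: [-3.142, 0.0, -0.28]
wrist_force: [-0.2, -0.6, -3.8]
opening: 19.2
```

Run:
```python
from p1 import *
o=observe(); t=o["tool_pos"]; y=o["tcp_rot"][2]; print(t,y)
p=shot("wrist","pics/g1.png"); print(observe()["tool_pos"])
crop("pics/g1.png",275,285,90,110,7,"pics/g2.png")
```

```text
[604.1 -68.8  24.1] -0.2801724759541031
[604.1 -68.9  24.1]
```

View pics/g2.png

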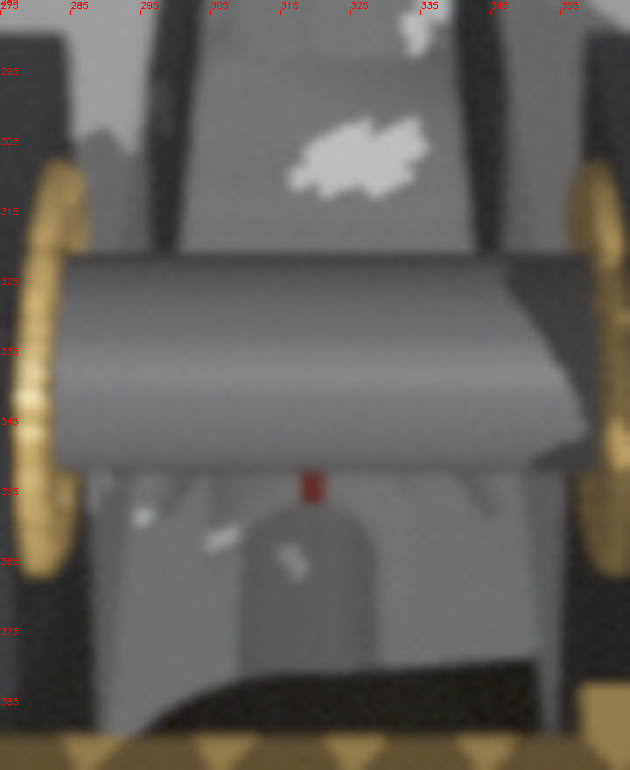

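```bash
cat > loc.py <<'E'
from p1 import *
p=optics.camera_params("wrist"); o=observe(); t=o["tool_pos"]; y=o["tcp_rot"][2]
u=np.array([np.cos(y),np.sin(y)]); n=np.array([-u[1],u[0]])
def loc(uu,v,z): q=atz(p,uu,v,z)[:2]-t[:2]; return np.array([q@u,q@n])
zt=t[2]-1.9+9
E
python3 - <<'E'
from loc import *
for c in [(299,357.5),(343.5,357.5)]: print("tip",loc(*c,zt))
print("mark",loc(319,354,10)); print("shank edges", loc(308.8,365,25),loc(328,365,25))
print("side tips further", loc(320,70.5,zt-1))
q=np.array([491.7,-37])-t[:2]; print("axis exp",q@u,q@n)
E
```

```text
tip [-89.7  15. ]
tip [-89.7 -17.5]
mark [-107.3    0.6]
shank edges [-103.1    8.3] [-103.1   -6.4]
side tips further [104.3  -0.5]
axis exp -116.781408607597 -0.4562085908185652
```

Call:
apply_moves(
  commands=[
    [1,0.004,0.014,-0.07,0],
    [1,0,0,-0.06,0],
    [1,0,0,0,0],
    [1,0,0,0,0],
    [1,0,0,0,0],
    [1,0,0,0,0],
    [1,0,0,0,0],
    [1,0,0,0,0],
    [1,0,0,0,0],
    [1,0,0,0,0],
  ],
)

```text
time_s: 8.45
tool_pos: [604.7, -66.8, 4.7]
tcp_rot: [-3.142, -0.0, -0.28]
wrist_force: [-0.9, 0.2, -3.5]
opening: 19.2
```

Run:
```python
from p1 import *
o=observe(); t=o["tool_pos"]; y=o["tcp_rot"][2]; print(t,y)
p=shot("wrist","pics/g3.png"); print(observe()["tool_pos"])
crop("pics/g3.png",275,285,90,110,7,"pics/g4.png")
```

```text
[604.7 -66.8   4.7] -0.280224999399332
[604.7 -66.8   4.7]
```

View pics/g4.png

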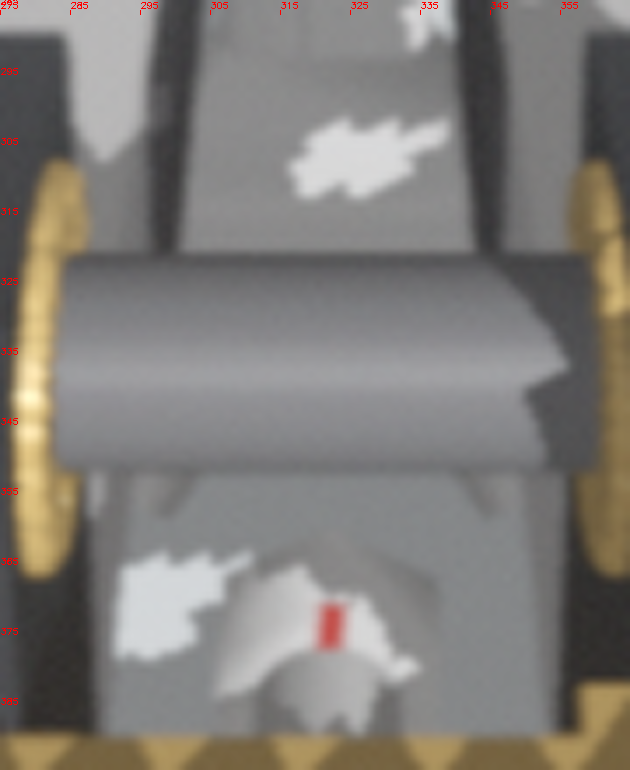

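Run:
```python
from loc import *
for c in [(299,357.5),(343.8,357.5)]: print("tip",loc(*c,zt))
print("mark",loc(321.5,369,10)); print("shank edges", loc(313,378,25),loc(330,378,25)); print(loc(321.5,362.5,5))
```

```text
tip [-89.7  15. ]
tip [-89.7 -17.8]
mark [-102.3   -1.5]
shank edges [-94.2   4.5] [-94.2  -7.3]
[-101.3   -1.5]
```

Call:
apply_moves(
  commands=[
    [1,-0.0385,0.0111,-0.009,0],
    [1,-0.0385,0.0111,0,0],
    [1,-0.0385,0.0111,0,0],
    [1,-0.0385,0.0111,0,0],
    [1,-0.0257,0.0074,0,0],
    [1,-0.0257,0.0074,0,0],
    [1,-0.0128,0.0037,0,0],
    [1,0,0,0,0],
  ],
)

```text
time_s: 9.3
tool_pos: [571.7, -57.2, 3.3]
tcp_rot: [3.142, 0.0, -0.28]
wrist_force: [1.0, -0.3, -3.1]
opening: 19.4
```

Call:
apply_moves(
  commands=[
    [1,-0.0128,0.0037,0,0],
    [1,-0.0064,0.0018,0,0],
    [1,0,0,0,0],
    [1,0,0,0,0],
    [1,0,0,0,0],
  ],
)

```text
time_s: 9.8
tool_pos: [569.2, -56.5, 3.3]
tcp_rot: [-3.142, -0.0, -0.28]
wrist_force: [0.8, -0.7, -3.4]
opening: 19.2
```

Run:
```python
from loc import *
shot("wrist","pics/h1.png"); print(o)
crop("pics/h1.png",275,285,90,110,7,"pics/h2.png")
```

```text
{'time_s': 9.8, 'joints': array([-0.3,  0.4,  1.7,  0. ,  1. ,  1.6]), 'dq': array([-0.,  0.,  0., -0.,  0., -0.]), 'tau': array([  0. , -42.4, -23.1,   0. ,  -0.1,  -0. ]), 'tool_pos': array([569.2, -56.5,   3.3]), 'tcp_rot': array([-3.1, -0. , -0.3]), 'wrist_force': array([ 0.8, -0.7, -3.4]), 'moment': array([ 0.,  0., -0.]), 'opening': 19.222265443718584}
```

View pics/h2.png

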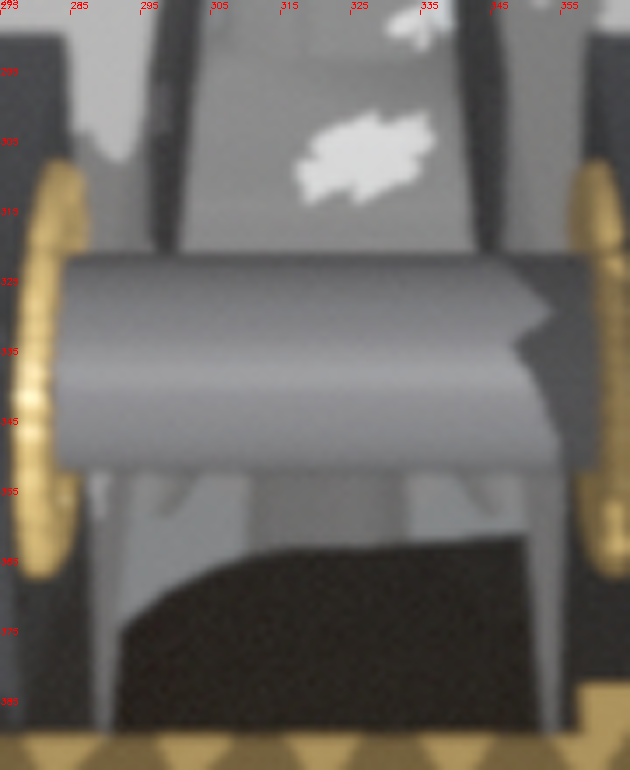

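Call:
apply_moves(
  commands=[
    [1,-0.0064,0.0018,0,0],
    [1,-0.0064,0.0018,0,0],
    [1,0,0,0,0],
    [1,0,0,0,0],
  ],
)

```text
time_s: 10.25
tool_pos: [567.1, -55.9, 3.3]
tcp_rot: [3.142, 0.0, -0.28]
wrist_force: [-0.5, 0.7, -3.1]
opening: 19.5
```

Call:
apply_moves(
  commands=[
    [1,-0.0064,0.0018,0,0],
    [1,0,0,0,0],
    [1,0,0,0,0],
  ],
)

```text
time_s: 10.55
tool_pos: [566.2, -55.7, 3.3]
tcp_rot: [-3.142, 0.0, -0.28]
wrist_force: [-0.1, 1.2, -2.6]
opening: 19.5
```

Call:
apply_moves(
  commands=[
    [1,-0.0064,0.0018,0,0],
    [1,0,0,0,0],
    [1,0,0,0,0],
  ],
)

```text
time_s: 10.85
tool_pos: [565.2, -55.4, 3.3]
tcp_rot: [3.142, 0.0, -0.28]
wrist_force: [-0.9, 0.8, -3.5]
opening: 19.6
```

Call:
apply_moves(
  commands=[
    [1,-0.0064,0.0018,0,0],
    [1,0,0,0,0],
    [1,0,0,0,0],
  ],
)

```text
time_s: 11.15
tool_pos: [564.3, -55.2, 3.4]
tcp_rot: [-3.142, -0.0, -0.28]
wrist_force: [0.1, -0.2, -3.3]
opening: 19.0
```

Call:
apply_moves(
  commands=[
    [1,-0.0064,0.0018,0,0],
    [1,0,0,0,0],
    [1,0,0,0,0],
  ],
)

```text
time_s: 11.45
tool_pos: [564.1, -55.1, 3.6]
tcp_rot: [-3.142, -0.002, -0.28]
wrist_force: [1.5, -0.5, -4.0]
opening: 19.4
```

Call:
apply_moves(
  commands=[
    [1,-0.0064,0.0018,0,0],
    [1,0,0,0,0],
    [1,0,0,0,0],
  ],
)

```text
time_s: 11.75
tool_pos: [563.9, -55.1, 4.0]
tcp_rot: [-3.141, -0.003, -0.28]
wrist_force: [4.4, -0.8, -4.1]
opening: 19.7
```

Call:
apply_moves(
  commands=[
    [1,0.009,-0.0026,0,0],
    [1,0,0,-0.005,0],
    [1,0,0,0,0],
    [1,0,0,0,0],
    [1,0,0,0,0],
  ],
)

```text
time_s: 12.25
tool_pos: [564.0, -55.1, 2.7]
tcp_rot: [-3.142, -0.001, -0.28]
wrist_force: [3.9, -1.2, -3.1]
opening: 19.3
```

Call:
apply_moves(
  commands=[
    [1,0,0,-0.004,0],
    [1,0,0,0,0],
    [1,0,0,0,0],
    [1,0,0,0,0],
  ],
)

```text
time_s: 12.65
tool_pos: [564.0, -55.1, 2.3]
tcp_rot: [-3.142, -0.001, -0.28]
wrist_force: [2.8, -0.9, 1.2]
opening: 19.4
```

Call:
apply_moves(
  commands=[
    [1,0.005,-0.0014,0,0],
    [1,0,0,0,0],
    [0.6,0,0,0,0],
    [0.6,0,0,0,0],
    [0.6,0,0,0,0],
    [0.6,0,0,0,0],
    [0.6,0,0,0,0],
    [0.6,0,0,0,0],
  ],
)

```text
time_s: 13.45
tool_pos: [564.3, -55.2, 1.8]
tcp_rot: [3.142, 0.0, -0.28]
wrist_force: [-0.1, -0.2, 0.1]
opening: 37.7
```

Run:
```python
from p1 import *
print(observe()["moment"],observe()["tool_pos"])
shot("wrist","pics/i1.png")
crop("pics/i1.png",240,60,160,330,2,"pics/i2.png",20)
```

```text
[ 0.  -0.1 -0. ] [564.3 -55.2   1.8]
```

View pics/i1.png

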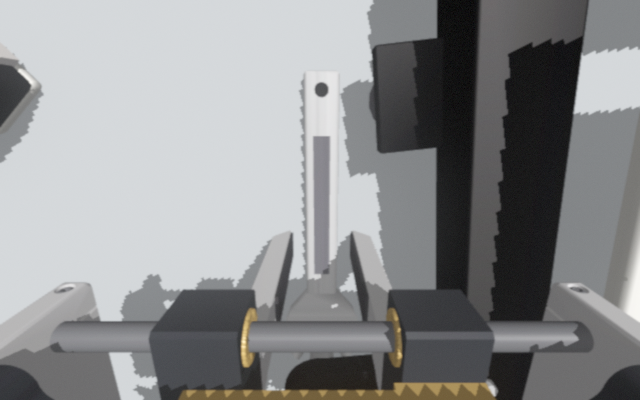

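Call:
apply_moves(
  commands=[
    [0.6,0,0,0.1,0],
    [0.6,0,0,0.3,0],
    [0.6,0,0,0.3,0],
    [0.6,0,0,0.3,0],
    [0.4,-0.16,0.28,0,0.02],
    [0,-0.16,0.28,0,0],
    [0,-0.16,0.28,0,0],
    [0,-0.05,0.1,0,0],
    [0,0,0,0,0],
    [0,0,0,0,0],
    [0,0,0,0,0],
    [0,0,0,0,0],
  ],
)

```text
time_s: 14.7
tool_pos: [485.8, 84.7, 152.1]
tcp_rot: [3.141, -0.0, -0.219]
wrist_force: [-0.6, 0.7, -0.2]
opening: 93.5
```

Run:
```python
from p1 import *
import pickle
print(observe()["tool_pos"],observe()["tcp_rot"])
p=shot("wrist","pics/j1.png"); pickle.dump(p,open("j1.pkl","wb"))
```

```text
[485.8  84.7 152.1] [ 3.1 -0.  -0.2]
```

View pics/j1.png

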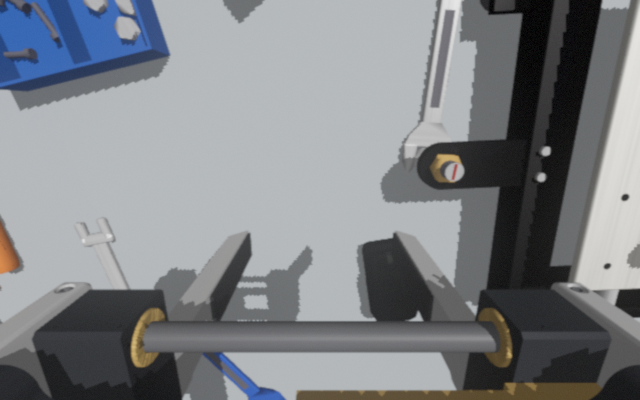

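The wrist view shows the spanner lying on the head: its neck is at (435,125), its outer tip at (410,155) and its handle runs up past (440,60). I'll check the distances in a crop with an overlay.

Run:
```python
from p1 import *
import pickle
p=pickle.load(open("j1.pkl","rb"))
im=cv2.imread("pics/j1.png"); k=6;x0,y0=390,90
big=cv2.resize(im[y0:y0+100,x0:x0+110],None,fx=k,fy=k,interpolation=cv2.INTER_CUBIC)
def poly(pts,col,cl=True):
    q=np.array([[(u-x0+.5)*k,(v-y0+.5)*k] for u,v in [proj(p,P) for P in pts]],int); cv2.polylines(big,[q],cl,col,1)
def circ(c,z,r): return [[c[0]+r*np.cos(t),c[1]+r*np.sin(t),z] for t in np.linspace(0,6.28,40)]
def hexa(c,z,yw): return [[c[0]+13.86*np.cos(np.radians(yw+60*i)),c[1]+13.86*np.sin(np.radians(yw+60*i)),z] for i in range(6)]
c=np.array([491.7,-37.]); 
poly(circ(c,80,8),(0,255,0)); poly(hexa(c,67.5,-14+30),(255,0,0))
a=np.radians(-16);u=np.array([np.cos(a),np.sin(a)]);n=np.array([-u[1],u[0]])
def L(x,y): q=c+x*u+y*n; return [q[0],q[1],9]
poly([L(-14.5,25.5),L(25,25.5),L(45,10),L(45,-10),L(25,-25.5),L(-14.5,-25.5)],(0,0,255)); poly([L(-14.5,16.5),L(-8,12.75),L(14.6,12.75),L(14.6,-12.75)],(255,0,255),False)
cv2.imwrite("pics/j2.png",big)
print("handle",atz(p,446,25,8),atz(p,434.5,110,8))
```

```text
handle [618.4 -70.8   8. ] [541.4 -51.2   8. ]
```

View pics/j2.png

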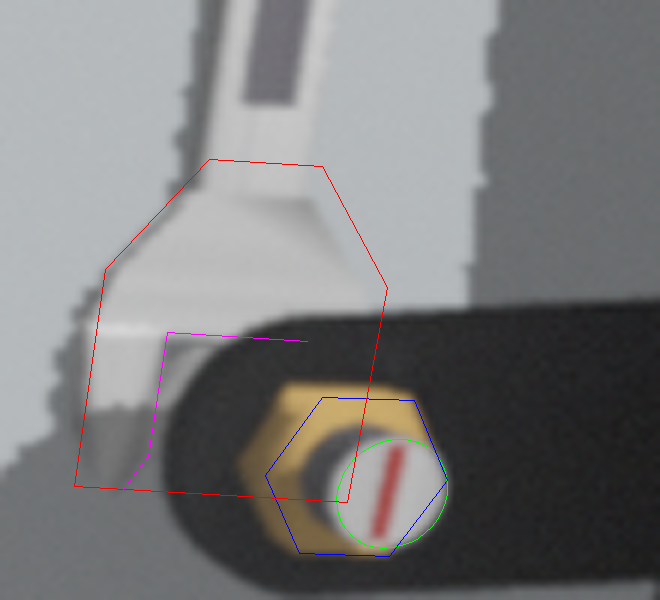

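Call:
apply_moves(
  commands=[
    [0,0.013,-0.267,0,0.0446],
    [0,0.013,-0.267,0,0.0446],
    [0,0.013,-0.267,0,0.0446],
    [0,0,0,0,0.0446],
    [0,0,0,0,0.0446],
    [0,0,0,0,0.0446],
    [0,0,0,0,0.0446],
    [0,0,0,0,0.0446],
    [0,0,0,-0.1,0.0446],
    [0,0,0,-0.1,0.0446],
    [0,0,0,-0.1,0.0446],
    [0,0,0,-0.05,0],
  ],
)

```text
time_s: 15.95
tool_pos: [489.9, -33.8, 97.9]
tcp_rot: [-3.139, 0.0, 1.319]
wrist_force: [0.6, 0.1, -0.5]
opening: 93.7
```

Call:
apply_moves(
  commands=[
    [0,0,0,0,0],
    [0,0,0,0,0],
    [0,0,0,0,0],
    [0,0,0,0,0],
    [0,0,0,0,0],
    [0,0,0,0,0],
  ],
)

```text
time_s: 16.55
tool_pos: [491.0, -33.3, 99.8]
tcp_rot: [3.141, -0.0, 1.32]
wrist_force: [-0.5, 1.0, 0.0]
opening: 93.8
```

Run:
```python
from p1 import *
import pickle
print(observe()["tool_pos"],np.degrees(observe()["tcp_rot"]))
p=shot("wrist","pics/k1.png"); pickle.dump(p,open("k1.pkl","wb"))
print(proj(p,[491.7,-37,80]))
```

```text
[491.  -33.3  99.8] [180.   -0.   75.6]
[np.float64(324.93010927695), np.float64(233.98938338835728)]
```

View pics/k1.png

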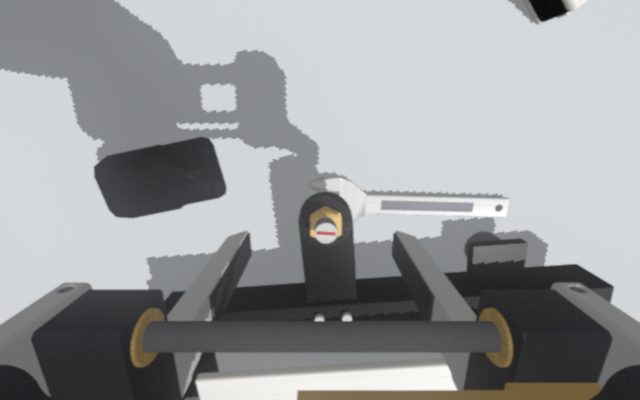

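Run:
```python
from p1 import *
crop("pics/k1.png",280,165,110,90,7,"pics/k2.png")
```

```text
(no output)
```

View pics/k2.png

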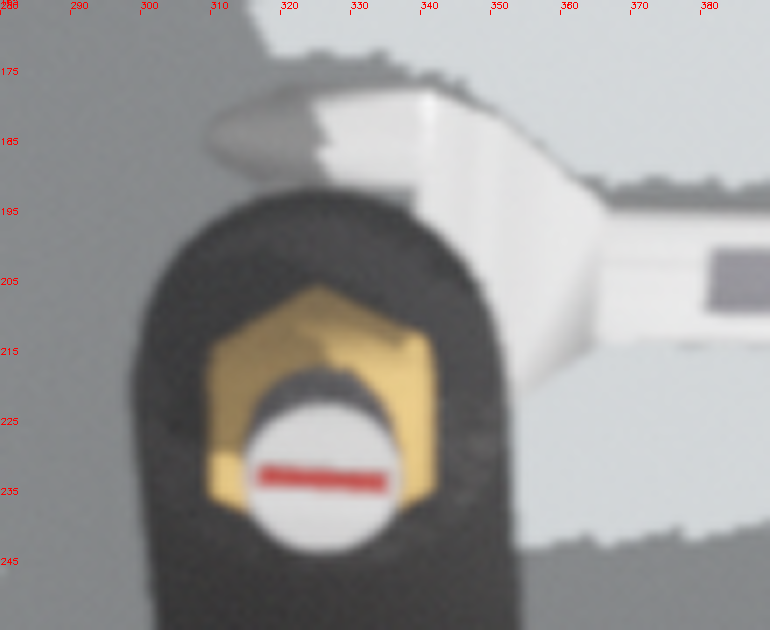

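Call:
apply_moves(
  commands=[
    [0,-0.003,-0.02,-0.1,0],
    [0,0,0,-0.1,0],
    [0,0,0,-0.069,0],
    [0,0,0,0,0],
    [0,0,0,0,0],
    [0,0,0,0,0],
    [0.5,0,0,0,0],
    [0.6,0,0,0,0],
    [0.6,0,0,0,0],
    [0.6,0,0,0,0],
    [0.6,0,0,0,0],
    [0.6,0,0,0,0],
  ],
  grip_force=45,
)

```text
time_s: 17.8
tool_pos: [490.3, -36.3, 59.1]
tcp_rot: [-3.142, -0.0, 1.32]
wrist_force: [-0.4, 0.3, -0.1]
opening: 49.3
```

Run:
```python
from p1 import *
print(observe()["tool_pos"],np.degrees(observe()["tcp_rot"]),observe()["moment"],observe()["wrist_force"],observe()["opening"])
p=shot("wrist","pics/l1.png")
crop("pics/l1.png",240,165,160,160,5,"pics/l2.png")
```

```text
[490.3 -36.3  59.1] [-180.    -0.    75.6] [-0.1 -0.1  0. ] [-0.4  0.3 -0.1] 49.28124721778431
```

View pics/l2.png

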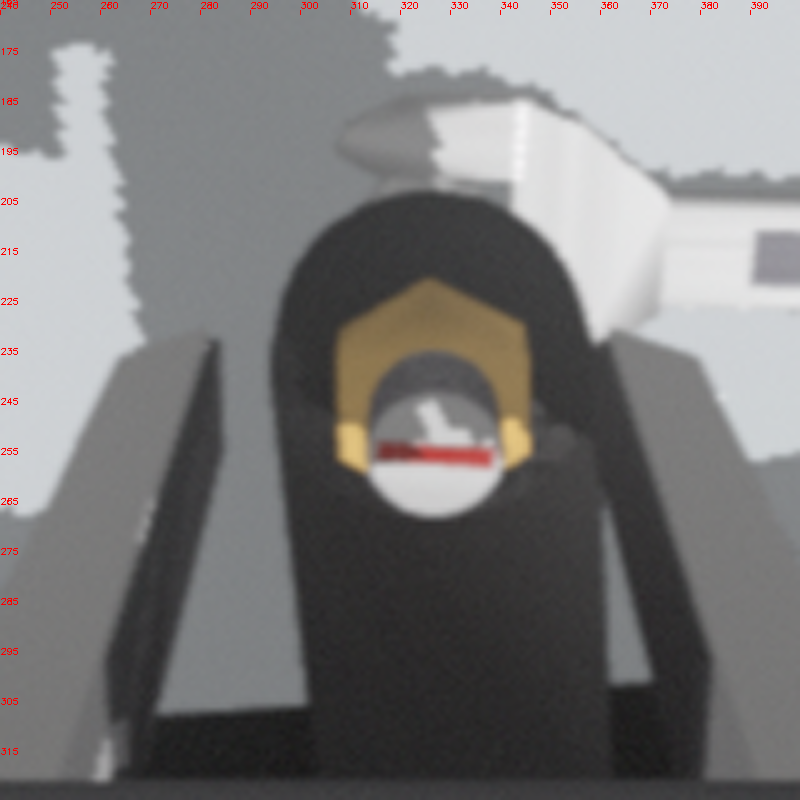

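Call:
apply_moves(
  commands=[
    [0.6,0.012,-0.003,0,0],
    [0.6,0,0,0,0],
    [1,0,0,0,0],
    [1,0,0,0,0],
    [1,0,0,0,0],
    [1,0,0,0,0],
    [1,0,0,0,0],
    [1,0,0,0,0],
    [1,0,0,0,0],
  ],
  grip_force=45,
)

```text
time_s: 18.75
tool_pos: [493.3, -37.1, 59.3]
tcp_rot: [3.139, -0.0, 1.32]
wrist_force: [5.5, -0.6, -4.2]
opening: 23.1
```

Run:
```python
from p1 import *
np.set_printoptions(precision=3,suppress=True)
o=observe(); print(o["tool_pos"],np.degrees(o["tcp_rot"]),o["moment"],o["wrist_force"],o["opening"],o["joints"])
```

```text
[493.322 -37.087  59.275] [179.85   -0.006  75.631] [-0.262 -1.057 -0.008] [ 5.478 -0.571 -4.21 ] 23.0895072161558 [-0.25   0.213  1.868  0.     1.058  0.   ]
```

Call:
apply_moves(
  commands=[
    [1,0.006,-0.0015,0,0],
    [1,0,0,0,-0.0111],
    [1,0,0,0,-0.0111],
    [1,0,0,0,-0.0111],
    [1,0,0,0,-0.0111],
    [1,0,0,0,-0.0111],
    [1,0,0,0,0],
    [1,0,0,0,0],
  ],
)

```text
time_s: 19.55
tool_pos: [493.0, -37.0, 59.2]
tcp_rot: [-3.142, 0.0, 1.146]
wrist_force: [1.9, -0.3, -0.4]
opening: 23.5
```

```bash
cat > st.py <<'E'
import numpy as np
from rig import observe
np.set_printoptions(precision=3,suppress=True)
o=observe(); print(round(o["time_s"],2),o["tool_pos"],"yaw %.2f"%np.degrees(o["tcp_rot"][2]),"M",o["moment"],"F",o["wrist_force"],"op %.1f"%o["opening"],"tau6 %.3f"%o["tau"][5])
E
python3 st.py
```

```text
19.55 [493.049 -36.976  59.224] yaw 65.69 M [-0.097 -0.504 -0.063] F [ 1.921 -0.315 -0.373] op 23.5 tau6 -0.030
```

Call:
apply_moves(
  commands=[
    [1,0,0,0,-0.0111],
    [1,0,0,0,-0.0111],
    [1,0,0,0,0],
  ],
)

```text
time_s: 19.85
tool_pos: [492.9, -36.9, 59.2]
tcp_rot: [-3.141, 0.0, 1.077]
wrist_force: [2.4, 0.1, -0.3]
opening: 23.1
```

```bash
python3 st.py
```

```text
19.85 [492.912 -36.918  59.198] yaw 61.69 M [-0.028 -0.46  -0.032] F [ 2.35   0.086 -0.263] op 23.1 tau6 0.127
```

Call:
apply_moves(
  commands=[
    [1,0,0,0,-0.0111],
    [1,0,0,0,-0.0111],
    [1,0,0,0,0],
  ],
)

```text
time_s: 20.15
tool_pos: [492.8, -36.9, 59.2]
tcp_rot: [-3.141, 0.0, 1.007]
wrist_force: [1.0, -0.6, -0.8]
opening: 23.2
```

```bash
python3 st.py
```

```text
20.15 [492.805 -36.857  59.182] yaw 57.72 M [-0.022 -0.227  0.033] F [ 1.035 -0.612 -0.82 ] op 23.2 tau6 0.129
```

Call:
apply_moves(
  commands=[
    [1,0,0,0,-0.0111],
    [1,0,0,0,-0.0111],
    [1,0,0,0,0],
  ],
)

```text
time_s: 20.45
tool_pos: [492.7, -36.8, 59.2]
tcp_rot: [-3.141, 0.0, 0.938]
wrist_force: [1.5, -0.1, 1.4]
opening: 23.1
```

```bash
python3 st.py
```

```text
20.45 [492.664 -36.778  59.153] yaw 53.74 M [ 0.084 -0.153 -0.006] F [ 1.523 -0.108  1.372] op 23.1 tau6 0.131
```

Call:
apply_moves(
  commands=[
    [1,0,0,0,-0.0111],
    [1,0,0,0,-0.0111],
    [1,0,0,0,0],
  ],
)

```text
time_s: 20.75
tool_pos: [492.6, -36.7, 59.1]
tcp_rot: [-3.14, 0.0, 0.868]
wrist_force: [-0.3, 0.6, 1.8]
opening: 23.5
```

```bash
python3 st.py
```

```text
20.75 [492.582 -36.676  59.149] yaw 49.75 M [ 0.14  -0.029 -0.009] F [-0.279  0.56   1.808] op 23.5 tau6 0.134
```

Call:
apply_moves(
  commands=[
    [1,0,0,0,-0.0111],
    [1,0,0,0,-0.0111],
    [1,0,0,0,0],
  ],
)

```text
time_s: 21.05
tool_pos: [492.5, -36.6, 59.1]
tcp_rot: [-3.14, 0.0, 0.799]
wrist_force: [-0.6, 1.5, 2.2]
opening: 23.2
```

```bash
python3 st.py
python3 - <<'E'
from p1 import *
p=shot("wrist","pics/m1.png")
crop("pics/m1.png",240,165,160,160,5,"pics/m2.png")
E
```

```text
21.05 [492.501 -36.595  59.135] yaw 45.76 M [ 0.267  0.102 -0.011] F [-0.581  1.465  2.233] op 23.2 tau6 0.136
```

View pics/m2.png

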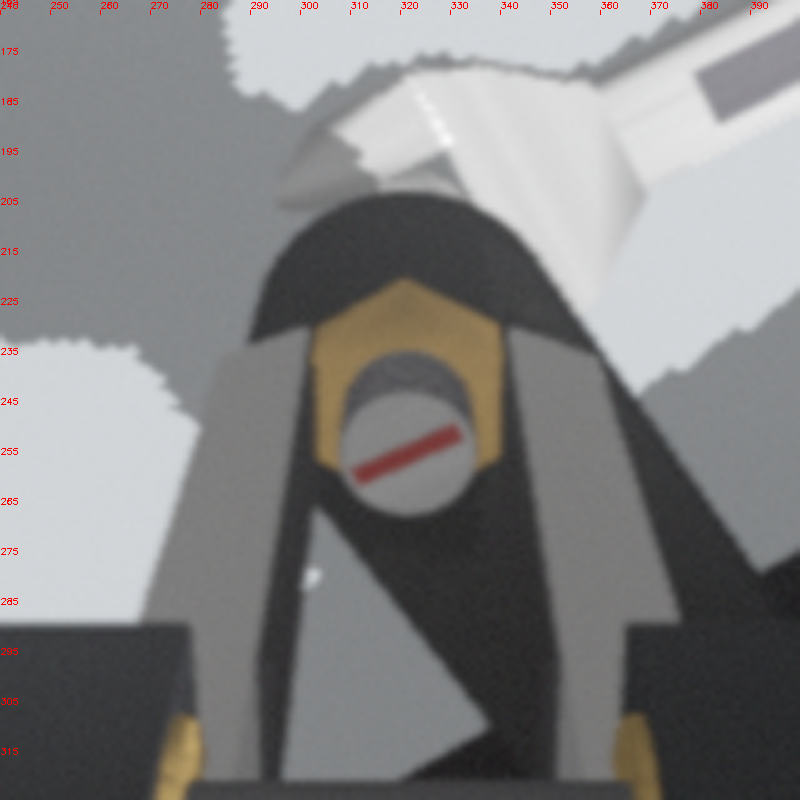

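Call:
apply_moves(
  commands=[
    [1,0,0,0,-0.0111],
    [1,0,0,0,-0.0111],
    [1,0,0,0,0],
  ],
)

```text
time_s: 21.4
tool_pos: [492.4, -36.5, 59.1]
tcp_rot: [-3.14, 0.001, 0.729]
wrist_force: [-2.2, 2.2, 4.1]
opening: 23.2
```

```bash
python3 st.py
```

```text
21.4 [492.389 -36.515  59.087] yaw 41.76 M [0.437 0.302 0.004] F [-2.236  2.205  4.06 ] op 23.2 tau6 0.138
```

Call:
apply_moves(
  commands=[
    [1,0,0,0,-0.0111],
    [1,0,0,0,-0.0111],
    [1,0,0,0,0],
  ],
)

```text
time_s: 21.7
tool_pos: [492.3, -36.4, 59.1]
tcp_rot: [-3.14, 0.001, 0.659]
wrist_force: [-3.0, 3.2, 6.0]
opening: 23.1
```

```bash
python3 st.py
```

```text
21.7 [492.315 -36.425  59.073] yaw 37.78 M [0.616 0.509 0.063] F [-3.032  3.184  6.041] op 23.1 tau6 0.228
```

Call:
apply_moves(
  commands=[
    [1,0,0,0,-0.0111],
    [1,0,0,0,-0.0111],
    [1,0,0,0,0],
  ],
)

```text
time_s: 22.0
tool_pos: [492.3, -36.3, 59.1]
tcp_rot: [-3.14, 0.001, 0.59]
wrist_force: [-2.1, 3.6, 5.8]
opening: 23.2
```

```bash
python3 st.py
```

```text
22.0 [492.269 -36.329  59.083] yaw 33.78 M [0.712 0.537 0.087] F [-2.114  3.587  5.761] op 23.2 tau6 0.237
```

Call:
apply_moves(
  commands=[
    [1,0,0,0,-0.0111],
    [1,0,0,0,0],
  ],
)

```text
time_s: 22.2
tool_pos: [492.2, -36.3, 59.1]
tcp_rot: [-3.14, 0.001, 0.555]
wrist_force: [-2.0, 3.2, 5.7]
opening: 22.9
```

```bash
python3 st.py
```

```text
22.2 [492.222 -36.271  59.077] yaw 31.80 M [0.698 0.545 0.193] F [-2.046  3.217  5.691] op 22.9 tau6 0.312
```

Call:
apply_moves(
  commands=[
    [1,0,0,0,-0.0111],
    [1,0,0,0,0],
  ],
)

```text
time_s: 22.4
tool_pos: [492.2, -36.2, 59.1]
tcp_rot: [-3.139, 0.001, 0.52]
wrist_force: [-2.8, 3.8, 5.2]
opening: 23.3
```

```bash
python3 st.py
```

```text
22.4 [492.175 -36.188  59.075] yaw 29.81 M [0.767 0.607 0.231] F [-2.808  3.791  5.202] op 23.3 tau6 0.336
```

Call:
apply_moves(
  commands=[
    [1,0,0,0,-0.0111],
    [1,0,0,0,0],
  ],
)

```text
time_s: 22.6
tool_pos: [492.1, -36.1, 59.1]
tcp_rot: [-3.139, 0.001, 0.485]
wrist_force: [-2.5, 4.4, 6.4]
opening: 23.4
```

```bash
python3 st.py
python3 - <<'E'
from p1 import *
p=shot("wrist","pics/n1.png")
crop("pics/n1.png",240,165,160,160,5,"pics/n2.png")
E
```

```text
22.6 [492.133 -36.125  59.072] yaw 27.80 M [0.77  0.538 0.212] F [-2.455  4.431  6.361] op 23.4 tau6 0.315
```

View pics/n1.png

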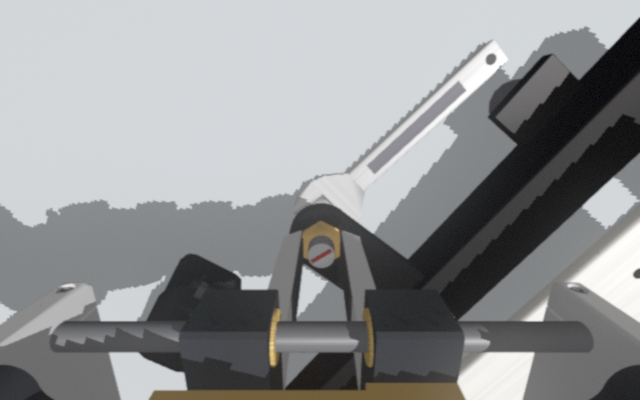

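Call:
apply_moves(
  commands=[
    [1,0,0,0,-0.0111],
    [1,0,0,0,0],
  ],
)

```text
time_s: 22.85
tool_pos: [492.1, -36.1, 59.0]
tcp_rot: [-3.139, 0.001, 0.45]
wrist_force: [-2.0, 3.6, 5.6]
opening: 23.2
```

```bash
python3 st.py
```

```text
22.85 [492.102 -36.085  59.05 ] yaw 25.81 M [0.777 0.598 0.155] F [-1.994  3.575  5.576] op 23.2 tau6 0.315
```

Call:
apply_moves(
  commands=[
    [1,0,0,0,-0.0111],
    [1,0,0,0,0],
  ],
)

```text
time_s: 23.05
tool_pos: [492.1, -36.0, 59.1]
tcp_rot: [-3.139, 0.001, 0.416]
wrist_force: [-3.7, 4.8, 6.4]
opening: 23.4
```

```bash
python3 st.py
python3 - <<'E'
from p1 import *
p=shot("wrist","pics/n3.png")
crop("pics/n3.png",280,10,300,270,2,"pics/n4.png",20)
E
```

```text
23.05 [492.089 -36.006  59.079] yaw 23.81 M [0.819 0.55  0.233] F [-3.674  4.755  6.444] op 23.4 tau6 0.317
```

View pics/n4.png

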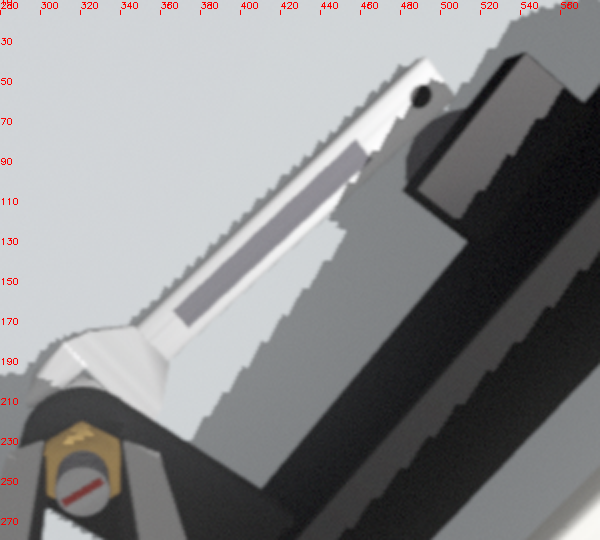

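Run:
```python
from p1 import *
crop("pics/n3.png",295,215,50,60,12,"pics/n5.png")
crop("pics/m1.png",295,215,50,60,12,"pics/m5.png")
```

```text
(no output)
```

View pics/n5.png

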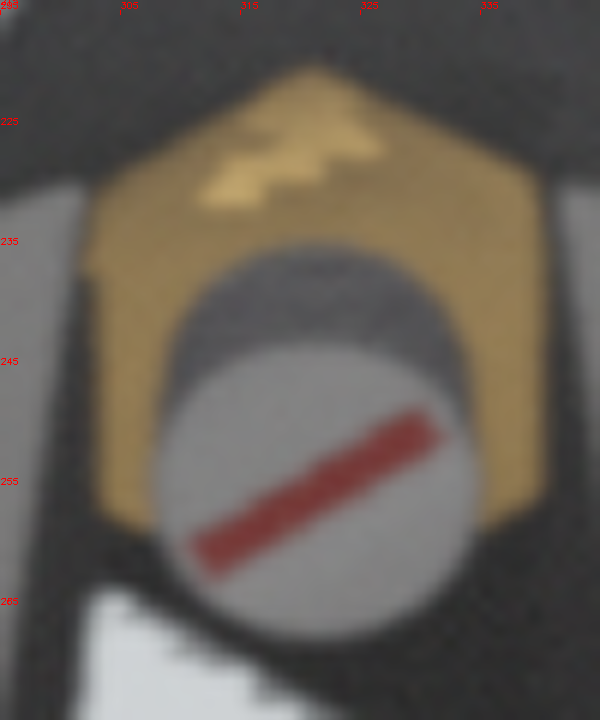

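Run:
```python
from p1 import *
p=optics.camera_params("wrist")
print("now",yaw(atz(p,311.8,261.5,80),atz(p,330.5,250.3,80)))
# handle direction & foot contact
print("handle",yaw(atz(p,375,168,8),atz(p,463,86,8)), "foot edge px", atz(p,478,95,22))
```

```text
now -32.48389320011057
handle -21.31760054992602 foot edge px [621.4 -98.   22. ]
```

Call:
apply_moves(
  commands=[
    [1,0,0,0,-0.0111],
    [1,0,0,0,0],
  ],
)

```text
time_s: 23.3
tool_pos: [492.1, -36.0, 59.1]
tcp_rot: [-3.139, 0.001, 0.381]
wrist_force: [-2.7, 4.2, 5.7]
opening: 23.3
```

```bash
python3 st.py
```

```text
23.3 [492.073 -35.964  59.069] yaw 21.83 M [0.858 0.582 0.265] F [-2.696  4.213  5.676] op 23.3 tau6 0.413
```

Call:
apply_moves(
  commands=[
    [1,0,0,0,-0.0111],
    [1,0,0,0,0],
  ],
)

```text
time_s: 23.5
tool_pos: [492.0, -35.9, 59.0]
tcp_rot: [-3.139, 0.002, 0.346]
wrist_force: [-2.8, 3.8, 6.3]
opening: 23.2
```

```bash
python3 st.py
```

```text
23.5 [492.011 -35.891  59.043] yaw 19.84 M [0.885 0.583 0.351] F [-2.818  3.77   6.302] op 23.2 tau6 0.454
```

Call:
apply_moves(
  commands=[
    [1,0,0,0,-0.0056],
    [1,0,0,0,0],
    [1,0,0,0,0],
  ],
)

```text
time_s: 23.8
tool_pos: [492.0, -35.9, 59.1]
tcp_rot: [-3.139, 0.002, 0.329]
wrist_force: [-3.2, 5.0, 6.5]
opening: 23.3
```

```bash
python3 st.py
```

```text
23.8 [492.036 -35.879  59.085] yaw 18.87 M [0.929 0.622 0.384] F [-3.244  5.036  6.483] op 23.3 tau6 0.384
```

Call:
apply_moves(
  commands=[
    [1,0,0,0,-0.0056],
    [1,0,0,0,0],
    [1,0,0,0,0],
  ],
)

```text
time_s: 24.1
tool_pos: [492.0, -35.8, 59.1]
tcp_rot: [-3.139, 0.002, 0.312]
wrist_force: [-2.1, 4.9, 6.3]
opening: 23.3
```

```bash
python3 st.py
```

```text
24.1 [492.019 -35.834  59.068] yaw 17.87 M [0.968 0.594 0.41 ] F [-2.15   4.895  6.344] op 23.3 tau6 0.404
```

Call:
apply_moves(
  commands=[
    [1,0,0,0,-0.0045],
    [1,0,0,0,0],
    [1,0,0,0,0],
    [1,0,0,0,0],
    [1,0,0,0,0],
  ],
)

```text
time_s: 24.6
tool_pos: [492.0, -35.8, 59.1]
tcp_rot: [-3.139, 0.002, 0.298]
wrist_force: [-3.8, 5.7, 6.9]
opening: 23.7
```

```bash
python3 st.py
python3 - <<'E'
from p1 import *
p=shot("wrist","pics/q1.png")
crop("pics/q1.png",295,215,50,60,8,"pics/q2.png")
crop("pics/q1.png",280,10,300,270,2,"pics/q3.png",20)
E
python3 st.py
```

```text
24.6 [491.98  -35.785  59.053] yaw 17.06 M [1.013 0.59  0.435] F [-3.849  5.677  6.91 ] op 23.7 tau6 0.424
24.65 [492.    -35.795  59.055] yaw 17.06 M [0.948 0.588 0.423] F [-3.139  4.113  6.836] op 23.5 tau6 0.424
```

View pics/q2.png

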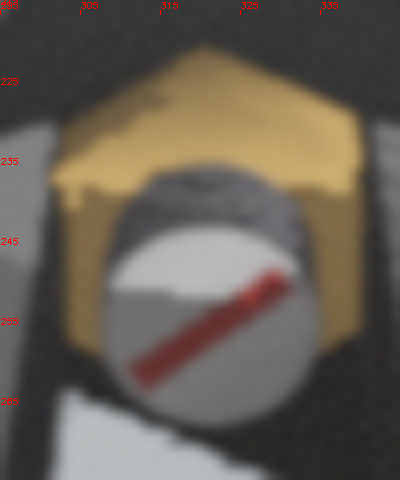

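View pics/q3.png

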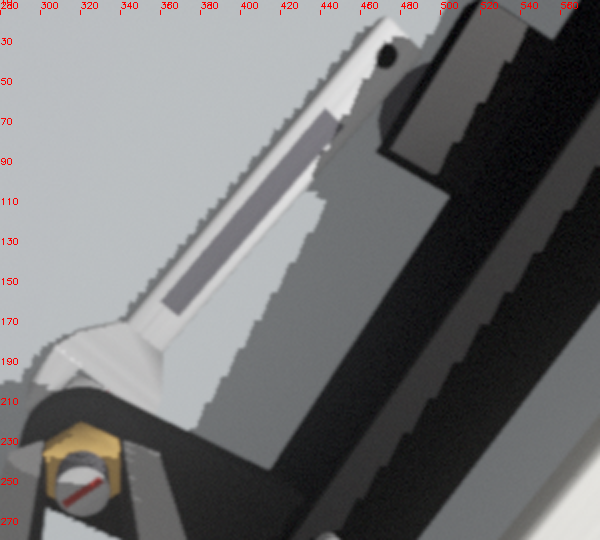

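Call:
apply_moves(
  commands=[
    [1,0,0,0,-0.0045],
    [1,0,0,0,0],
    [1,0,0,0,0],
    [1,0,0,0,0],
    [1,0,0,0,0],
  ],
)

```text
time_s: 25.15
tool_pos: [492.0, -35.8, 59.1]
tcp_rot: [-3.139, 0.002, 0.284]
wrist_force: [-3.1, 4.7, 6.4]
opening: 23.2
```

```bash
python3 st.py
python3 - <<'E'
from p1 import *
p=optics.camera_params("wrist")
print("bolt",yaw(atz(p,312,262,80),atz(p,330,248.5,80))+17.06-np.degrees(observe()["tcp_rot"][2]))
E
```

```text
25.15 [491.992 -35.757  59.068] yaw 16.25 M [0.978 0.614 0.468] F [-3.133  4.652  6.378] op 23.2 tau6 0.438
bolt -33.11803082776463
```

Call:
apply_moves(
  commands=[
    [0.6,0,0,0,0],
    [0.6,0,0,0,0],
    [0.5,0,0,0,0],
    [0.4,0,0,0,0],
    [0.4,0,0,0,0],
    [0.4,0,0,0,0],
    [0.4,0,0,0.1,0],
    [0.4,0,0,0.2,0],
    [0.4,0,0,0.3,0],
    [0.4,0,0,0,0],
    [0.4,0,0,0,0],
  ],
)

```text
time_s: 26.25
tool_pos: [494.1, -37.3, 150.4]
tcp_rot: [3.14, -0.003, 0.28]
wrist_force: [-1.1, 0.2, 0.3]
opening: 56.3
```

Call:
apply_moves(
  commands=[
    [0,0,0.2,0,0],
    [0,0,0.2,0,0],
    [0,0,0.2,0,0],
    [0,0,0.1,0,0],
    [0,0,0,0,-0.04],
    [0,0,0,0,-0.04],
    [0,0,0,0,-0.04],
    [0,0,0,0,-0.04],
    [0,0,0,0,0],
    [0,0,0,0,0],
    [0,0,0,0,0],
  ],
)

```text
time_s: 27.35
tool_pos: [492.4, 68.0, 148.2]
tcp_rot: [3.141, 0.002, -0.221]
wrist_force: [0.0, 0.0, -0.2]
opening: 93.6
```

```bash
python3 st.py
python3 - <<'E'
from p1 import *
import pickle
for n in("wrist","scene","side"): p=shot(n,f"pics/r_{n}.png"); pickle.dump(p,open(f"r_{n}.pkl","wb"))
E
```

```text
27.35 [492.431  67.991 148.24 ] yaw -12.64 M [ 0.01  -0.001 -0.004] F [ 0.027  0.028 -0.165] op 93.6 tau6 -0.012
```

View pics/r_wrist.png

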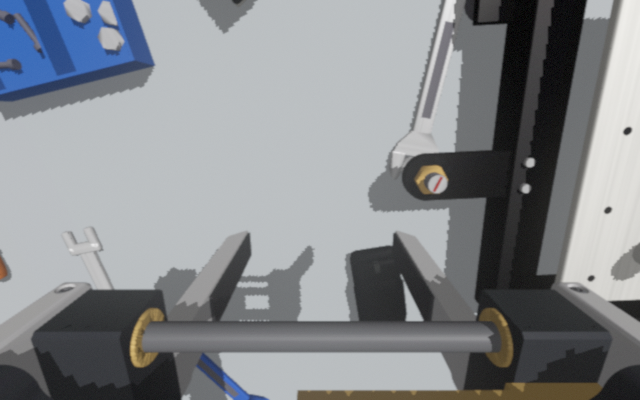

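View pics/r_side.png

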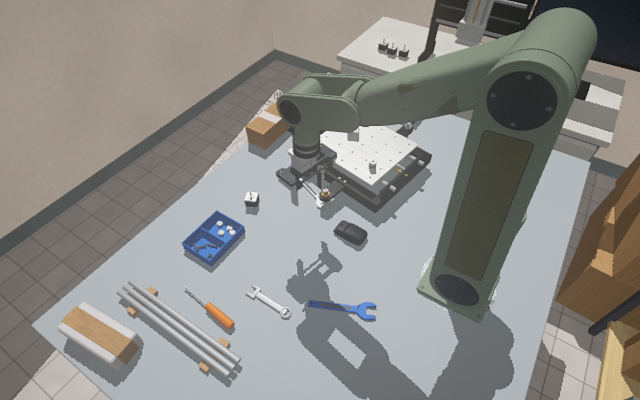

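Run:
```python
from p1 import *
import pickle
p=pickle.load(open("r_wrist.pkl","rb"))
im=cv2.imread("pics/r_wrist.png"); k=7;x0,y0=375,105
big=cv2.resize(im[y0:y0+105,x0:x0+105],None,fx=k,fy=k,interpolation=cv2.INTER_CUBIC)
def poly(pts,col,cl=True):
    q=np.array([[(u-x0+.5)*k,(v-y0+.5)*k] for u,v in [proj(p,P) for P in pts]],int); cv2.polylines(big,[q],cl,col,1)
c=np.array([491.7,-36.5]); 
poly([[c[0]+8*np.cos(t),c[1]+8*np.sin(t),80] for t in np.linspace(0,6.28,40)],(0,255,0))
a=np.radians(-21.5);u=np.array([np.cos(a),np.sin(a)]);n=np.array([-u[1],u[0]])
def L(x,y): q=c+x*u+y*n; return [q[0],q[1],9]
poly([L(-14.5,25.5),L(25,25.5),L(45,10),L(45,-10),L(25,-25.5),L(-14.5,-25.5)],(0,0,255)); poly([L(-14.5,16.5),L(-8,12.75),L(14.6,12.75),L(14.6,-12.75)],(255,0,255),False)
cv2.imwrite("pics/r2.png",big)
```

```text
(no output)
```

View pics/r2.png

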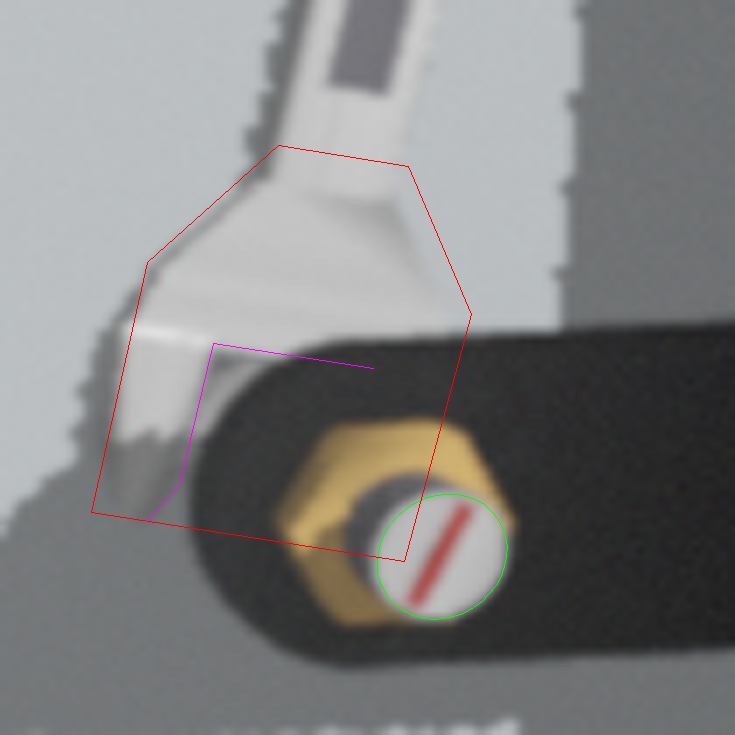

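Run:
```python
from h import *
print(observe()["time_s"]); print(env.close_job())
```

```text
27.5
the job is handed in; nothing more can be done
None
```

I slid the steel 24 mm spanner onto the bolt head. I then wound the brass jam nut clockwise until the spanner stopped against the fixed foot, took it to about 0.47 N m, let go and backed off. I handed in at 27.5 s; no verdict was reported.

What the last checks showed:
- **Nut torque:** the wrist moment read about 0.47 N m just before release. That puts the wind-up at roughly 0.09 rad, against a limit of 0.16. The reading is uncertain by about 0.05 N m, and I had no way to read the nut's wind-up after release.
- **Bolt setting:** the red line on the bolt's end has turned about 14–15°, or roughly 3 mm at the paint mark, against 36° (7.4 mm) allowed.
- **Spanner:** it looks to lie flat, with its jaw within about 2 mm of the head centre. The handle rests against the foot. The lug hides part of the jaw, so this comes from the visible parts.
- **Surroundings:** the objects visible in the last pictures look undisturbed. The gripper is empty and clear.

**Disagreements:**
- The wrist camera and the gripper position differed by about 1–2 mm sideways, so I aligned by comparing parts within the same picture.
- In the close view during winding, the bolt appeared about 11° ahead of the spanner. I expected about 6° from the jaw's clearance, and some of the gap is probably pixel-reading error.

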